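# Hang the clamp block on the free branch of the clamp tree

### The arm

A 6-joint arm with a two-finger parallel gripper is mounted at the origin on the work surface. World frame = base frame: x ahead of the robot, y to its left, z up, the work surface at z = 0. Lengths are in mm, angles in rad, forces in N, time in s.
With the tool pointing down it reaches from about 375 to 750 mm from the base axis. Payload 9 kg.
Tool frame: the origin (TCP) lies between the finger pads; the fingertips stand ahead of it and the grasp point (between the pads) lies 8 mm behind it (manip.tcp_to_tips is the z of the fingertips in the tool frame, in mm); z points along the fingers, y is the direction in which the jaws open and shut (so a half turn about z gives the same grasp; the last joint's range is limited). The gripper opens to 85 mm and grips with 20 to 120 N. Pads are 22 mm wide; open, the fingers measure 114 mm over their backs; the gripper's body (76 mm by 85 mm) begins 54 mm behind the grasp point. The pads swing forward as they close: fully open they stand 13 mm farther back than shut.
Start: joints at [1.024, 0.104, 0.097, 1.564, 0, 1.353], TCP at [193.749, 567.888, 242.331] pointing down, gripper open.
Joint ranges: [-2.99, 2.99], [-0.84, 1.86], [-1.1, 1.16], [-1.84, 2.11], [-1.51, 1.56], [-3.14, 3.14]. Speed limits (rad/s): [2.22, 2.22, 2.57, 3.14, 3.14, 3.14].

### API

Orientations are given as a unit quaternion [x, y, z, w].
In Python, from workcell import manip gives the robot as it stands.
- The arm moves only by the tool drive_tool, never from a script. Its argument "moves" is one flat list of numbers, 7 for each row, row after row: the shift along the world's x, y, z in units of 100 cm (1.0 is 100 cm), then the turn, a rotation vector about the world's x, y, z in units of 60 degrees (1.0 is 60 degrees), then the opening, from -1 (shut) to 1 (fully open), so that 0 is half open. In form: [x, y, z, wx, wy, wz, hand, x, y, z, wx, wy, wz, hand, ...]. A call has exactly 8 rows; each row is the pose to reach, as a shift and turn from the pose commanded when the call began; what a row does not reach only later rows make up. A row lasts 1/12 s, in which the tool goes at most 41.7 mm and 7.16 degrees, less where a joint would pass 70% of its speed; a pose out of reach is approached as far as the arm can. A call with a number of a shift or a turn outside -1 to 1 is refused whole. A call with a gripper value outside its range is refused whole. The fingers move at their own pace and stop on an object; "newtons" is the grip in N (left out, the last holds). Time passes only in rows, so rows that repeat a pose let the fingers close, or fill a call up. It gives the time, the measured TCP pose, the force and the opening at its end, in the units of the state.
- manip.get_obs(): the state, without advancing time (a new reading comes with each control period).
- manip.read_camera(name): name is "scene" or "top" or "wrist"; returns a dict with "frame" (420x560x3 uint8, red, green, blue), "K" (3x3 intrinsics, pixels), "T" (4x4, takes a point from camera to world coordinates); the wrist camera has in their place "mount" (4x4, takes a point from camera to tool coordinates, whose origin is the TCP and whose axes are the flange's). Camera axes: x right, y up, looking along -z (the intrinsics and any distortion apply to the point x, -y, -z); pixel columns grow to the right and rows downward; lengths in mm; the calibration is good to about 2 mm. A picture is of the moment at which its call begins: read the wrist's pose just before it. There is no depth.
- manip.finish_job(): hands the job in, once; it reports no verdict.
Trained networks look in the newest picture that a camera, given by its name, has taken for a name from the list of things; names that differ only in an ending like _2 or _b are one class to them, and where a whole thing is asked for, a point or a joint stands for the part that bears it (a point fixed in the world has none). Each returns a list of dicts, best first, with "score" (0 to 1); they miss things now and then, are a little off and sometimes report something else, mostly with a low value. They report only what shows in the picture. A call takes as long as a camera call. They do not tell look-alikes from the thing itself.
- manip.regions_of(camera, query): "mask" (420x560 bool, what is visible of it) and "point" ([column, row] in pixels, amid what is visible of it).
The state is a dict: "clock": time; "joint_positions": joint angles; "joint_velocities": joint speeds; "effort": joint torques, N m; "position": TCP position; "tool_rot": TCP orientation; "wrist_force": force on the tool from outside, world axes, zero at the start; "wrist_torque": the same for the moment, N m; "gripper_width": finger opening in mm.
Only numpy, scipy, OpenCV 4.12 (cv2) and the standard library are available. Lean on these libraries where they do the work, as an engineer would, in place of code of your own. Each camera call takes 0.05 s, during which the arm holds its last target.

### The job

Turn the clamp tree until its free branch points along the yellow mark on its foot, towards the robot. Then thread the red clamp block, thumbscrew up, onto that branch and slide it back until it has pushed the orange seat ring in flush with its black sleeve; press it home there with about 10 N for a moment, never with more than 15 N, then let go and leave it hanging, with the branch still at the mark and the beaker and the glass dish on the bench undisturbed.

Things in the scene. Friction and masses are not known exactly. Their poses are not given: they have to be found in the camera images.
- stand: Foot of the clamp tree: grey disc, 160 mm across, 18 mm high, fixed on the bench, with a post. Origin: centre of its underside, on the vertical turning axis. A yellow mark on the foot lies along the stand's own -x direction, roughly towards the robot.
- branch_root (a point): Where the free branch's axis meets the vertical turning axis, 160 mm above the bench, inside the grey turning head (48 mm across, top 182 mm above the bench). Four level steel branches, 10 mm thick, 90 degrees apart, reach 130 mm from the axis. Three carry clamp blocks that stay (tops 190 mm above the bench, 28 x 40 x 52 mm, 79 mm from the axis); the fourth is free.
- spinner (a joint): Turn of the head in rad, counter-clockwise seen from above positive; at 0 the free branch points along the stand's -x direction, over the yellow mark. The start lies between 0.6 and 1.6. The hinge is stiff (about 0.35 N m) and stays where it is left.
- branch_tip (a point): Round end of the free branch, on its axis; the branch runs from here along the point's own +x to the turning axis, 130 mm away. On its inner part sits a black sleeve, 28 mm across, with an orange ring, 22 mm across, 5 mm proud of its outer face. The sleeve's place varies and is not measured: its outer face is 50 to 80 mm in from the tip; see or feel for it.
- seat_ring (a joint): How far the orange ring has been pushed into its sleeve, m: 0 standing 5 mm proud, 0.005 flush with the sleeve's face. It yields under 2 to 5 N and stays where it is left; once it is flush the block meets the rigid sleeve and the force rises steeply.
- boss_center (a point): Red clamp block on the bench, 0.2 to 0.33 kg: 28 mm long (own x), 40 wide (own y), 52 high, brass thumbscrew on top (to 62). Point: centre of its bore, 30 mm above its underside. The bore is square, 15 mm, right through along x; either end may go first. Grip it across its width at bore height. Hung, its bore centre is 2.5 mm below the rod's axis.
- boss: The same red clamp block; origin at the centre of its underside.
- beaker1: Empty glass beaker, 68 mm across and 85 mm high, standing on the bench beyond the red block, clear of the hotplate; not to be disturbed. Origin: centre of its underside.
- dish: Shallow glass dish, 84 mm across and 14 mm high, on the bench near the red block; not to be disturbed. Origin: centre of its underside.
Not all that is in view belongs to the job. Of the things that look like the boss, the middle-sized one is meant.

How it is judged (in metres and radians):
On the way, in this order (a step that is already met when the one before it is completed fails the run):
1. the free branch points along the yellow mark (within 0.14 rad) (value of joint spinner between -0.14 and 0.14 rad), for 0.2 s.
2. the block is on the branch, the ring is pushed in flush (at least 4 mm) and the block is pressed home with more than 7 N for 0.2 s (value of joint seat_ring above 0.004 m and contact force between boss and stand above 7 N and x of boss_center in the frame of branch_tip above 0.03 m and y of boss_center in the frame of branch_tip between -0.005 and 0.005 m), for 0.2 s.
At the end, for the whole second after the job is handed in: The red block hangs at rest on the free branch, thumbscrew up (within 0.2 rad), its bore centre at least 30 mm in from the tip, within 6 mm sideways of the rod and -6 to +4 mm in height; the orange ring is pushed in at least 4 mm; the branch is within 0.2 rad of the mark; the block is let go (value of joint seat_ring above 0.004 m and x of boss_center in the frame of branch_tip above 0.03 m and y of boss_center in the frame of branch_tip between -0.006 and 0.006 m and z of boss_center in the frame of branch_tip between -0.006 and 0.004 m and angle between boss's own z axis and vertical below 0.2 rad and linear speed of boss below 0.02 m/s and value of joint spinner between -0.2 and 0.2 rad); the robot touches nothing.
It fails at once if the block bears on the clamp tree with more than 18 N (contact force between boss and stand above 18 N).
It fails at once if the fingers push the clamp tree with more than 25 N (contact force between the fingers and stand above 25 N).
It fails at once if the beaker or the dish on the bench is shifted by more than 20 mm (distance of any of beaker1, dish from where it was at the start of the episode above 0.02 m).
It also fails if it takes over 72 s, if anything falls off the work surface, if the arm or the gripper's body presses on something with over 40 N, if the wrist force passes 120 N, or if a joint passes its speed limit or range.

## Working session

There is one attempt and no reset: what is moved stays moved. The work goes in short steps, Python scripts to look and compute and a tool call to move; the robot and the scene stay as the last step left them, time stands still between calls to the robot, and variables do not carry over. Pictures are saved under pics/ and viewed, and the job is handed in when it is done.

Besides the shell and the picture viewer there is one more tool, called after ">>>" as name(argument=value, ...) on one line, values as JSON. drive_tool: Moves the arm, as the interface text tells. Its arguments: {"type":"object","properties":{"moves":{"type":"array","items":{"type":"number","minimum":-1,"maximum":1}},"newtons":{"type":"number"}},"required":["moves"]}

```bash
ls; mkdir -p pics; python3 - <<'E'
from workcell import manip
import cv2,numpy as np
o=manip.get_obs();print(o)
print(manip.tcp_to_tips)
for n in ["scene","top","wrist"]:
    c=manip.read_camera(n)
    cv2.imwrite(f"pics/a_{n}.png",c["frame"][:,:,::-1])
    print(n,c["K"].tolist(),np.round(c.get("T",c.get("mount")),4).tolist(), [k for k in c])
print(manip.get_obs()["clock"])
E
```

```text
pics
{'clock': 0.0, 'joint_positions': array([ 1.02428817e+00,  1.04674855e-01,  9.64632631e-02,  1.56392397e+00,
       -3.65517585e-06,  1.35310205e+00]), 'joint_velocities': array([-5.90888677e-04, -3.40566173e-04,  1.21624791e-03,  4.23954352e-05,
        1.13221585e-04,  3.99808930e-04]), 'effort': array([ 3.73970151e-04, -5.56932807e+01,  5.03648221e+01,  1.70779094e-02,
       -4.37456438e-04,  8.59740226e-06]), 'position': array([193.56571904, 567.571031  , 241.53333823]), 'tool_rot': array([ 1.63667261e-01,  9.86515372e-01, -6.22006737e-04, -2.47984519e-04]), 'wrist_force': array([ 0.44753861,  0.14179037, -0.23355828]), 'wrist_torque': array([ 0.00848027,  0.06058902, -0.01756212]), 'gripper_width': 85.08388428300866}
11.0
scene [[403.5277539054626, 0.0, 275.5715780395761], [0.0, 403.5277539054626, 212.6298590666366], [0.0, 0.0, 1.0]] [[-0.4492, -0.651, 0.6119, 970.3605], [0.8933, -0.3162, 0.3194, 330.9305], [-0.0145, 0.6901, 0.7236, 668.4087], [0.0, 0.0, 0.0, 1.0]] ['frame', 'K', 'T']
top [[537.3603492613832, 0.0, 275.98717129086504], [0.0, 537.3603492613832, 206.08092263017946], [0.0, 0.0, 1.0]] [[0.0282, 0.9875, -0.155, 318.7234], [-0.9995, 0.0296, 0.0062, 89.8694], [0.0107, 0.1547, 0.9879, 1284.5647], [0.0, 0.0, 0.0, 1.0]] ['frame', 'K', 'T']
wrist [[336.96797586498315, 0.0, 276.50167462596556], [0.0, 336.96797586498315, 209.21925954236548], [0.0, 0.0, 1.0]] [[0.0, 0.9583, 0.2857, 73.2713], [1.0, 0.0001, -0.0003, -0.0871], [-0.0003, 0.2857, -0.9583, -132.1666], [0.0, 0.0, 0.0, 1.0]] ['frame', 'K', 'mount']
0.15
```

View pics/a_scene.png

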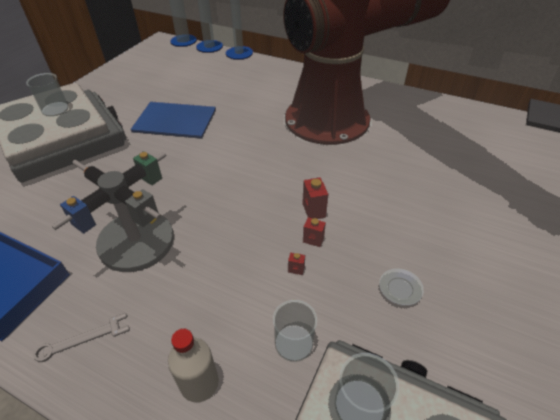

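View pics/a_top.png

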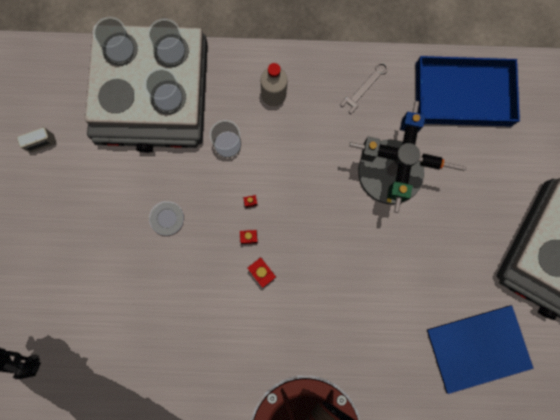

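View pics/a_wrist.png

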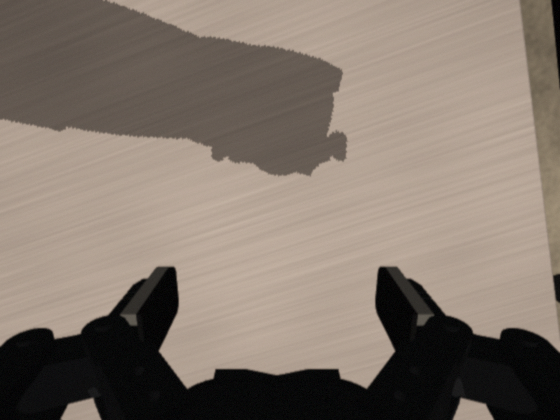

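The top view shows three red blocks: large at (262,272), middle at (249,237) and small at (250,201). The middle-sized one is meant. The free branch, with its orange ring, points right to about (464,167). The mark lies at the bottom of the foot, near (391,199). Next I enlarge and measure.

```bash
cat > h.py <<'E'
from workcell import manip
import cv2,numpy as np
from scipy.spatial.transform import Rotation as R
def proj(c,P,T=None):
    T=c["T"] if T is None else T
    q=np.linalg.inv(T)@np.append(P,1); v=np.array([q[0],-q[1],-q[2]])
    p=c["K"]@v; return p[:2]/p[2]
def back(c,uv,z,T=None):
    T=c["T"] if T is None else T
    v=np.linalg.inv(c["K"])@np.array([uv[0],uv[1],1.]); d=T[:3,:3]@np.array([v[0],-v[1],-v[2]])
    o=T[:3,3]; return o+d*(z-o[2])/d[2]
def wristT(o,c):
    T=np.eye(4);T[:3,:3]=R.from_quat(o["tool_rot"]).as_matrix();T[:3,3]=o["position"]
    return T@c["mount"]
def crop(img,u0,v0,u1,v1,s,name):
    cv2.imwrite(name,cv2.resize(img[v0:v1,u0:u1,::-1],None,fx=s,fy=s,interpolation=cv2.INTER_CUBIC))
E
python3 - <<'E'
from h import *
c=manip.read_camera("top");f=c["frame"]
crop(f,340,90,480,220,5,"pics/b1.png")
crop(f,140,110,290,300,3,"pics/b2.png")
s=manip.read_camera("scene")
crop(s["frame"],270,160,340,290,4,"pics/b3.png")
np.savez("top.npz",frame=f,K=c["K"],T=c["T"])
for q in ["boss","dish","beaker1","stand","seat_ring","branch_tip"]:
  for cam in ["top","scene"]:
    for r in manip.regions_of(cam,q)[:4]: print(q,cam,r["score"],r["point"],r["mask"].sum())
E
```

```text
boss top 0.76 [246.5, 236.6] 234
boss top 0.69 [264.8, 274.9] 445
boss top 0.65 [248.0, 200.3] 135
boss scene 0.82 [294.9, 263.9] 310
boss scene 0.81 [314.7, 196.4] 871
boss scene 0.79 [312.6, 231.3] 512
dish top 0.76 [165.3, 219.2] 933
dish scene 0.91 [403.2, 285.3] 1278
dish scene 0.28 [310.7, 231.8] 519
beaker1 top 0.65 [226.1, 136.1] 914
beaker1 scene 0.64 [312.9, 233.0] 530
beaker1 scene 0.57 [293.3, 329.1] 2157
beaker1 scene 0.29 [125.6, 218.0] 7509
stand top 0.75 [398.4, 166.8] 4576
stand scene 0.65 [125.3, 216.6] 7805
seat_ring scene 0.37 [127.9, 218.1] 7567
branch_tip top 0.72 [404.6, 152.9] 2981
branch_tip top 0.46 [396.0, 166.8] 4756
branch_tip scene 0.75 [116.9, 194.8] 4096
```

View pics/b1.png

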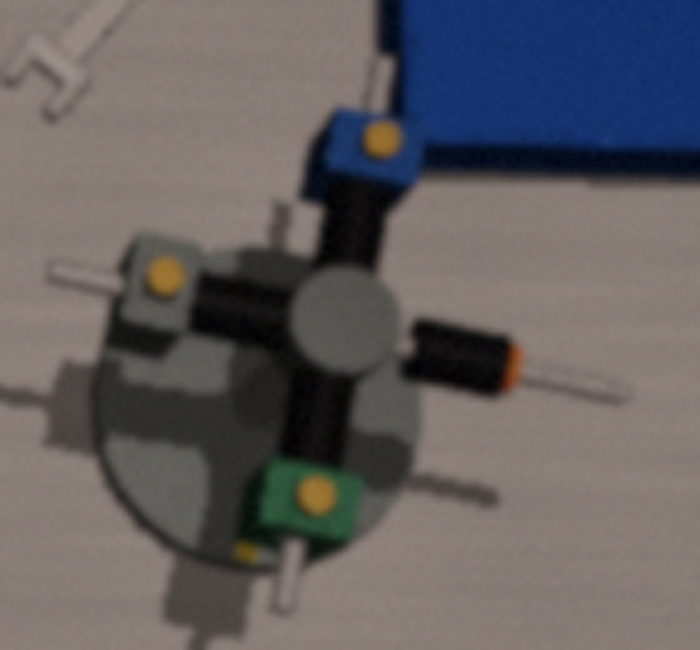

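View pics/b2.png

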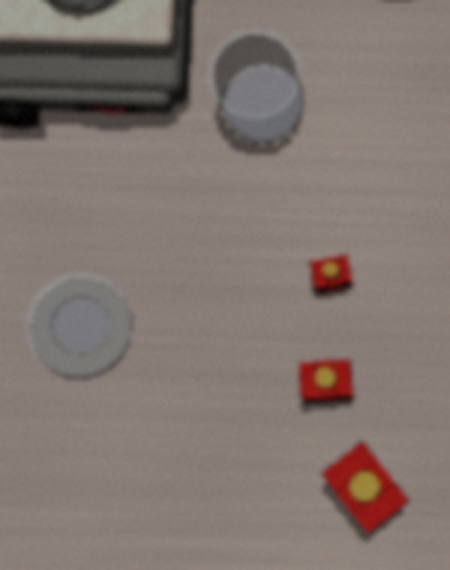

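View pics/b3.png

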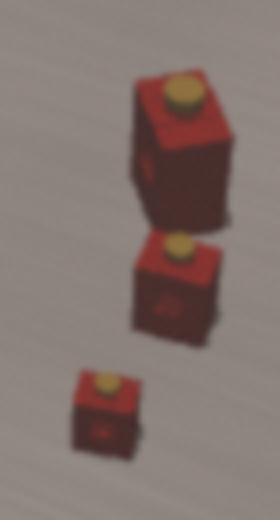

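```bash
python3 - <<'E'
from h import *
d=np.load("top.npz");c=dict(d);f=c["frame"]
hc=back(c,(408,154),182);tip=back(c,(465.6,168.6),160);foot=back(c,(391.8,172),18);mk=back(c,(389,200.4),18)
root=hc
print("head",hc,"tip",tip,"foot",foot,"mark",mk, np.linalg.norm((tip-hc)[:2]),np.linalg.norm((mk-foot)[:2]))
a=np.arctan2(*(tip-hc)[1::-1]); b=np.arctan2(*(mk-hc)[1::-1]);b2=np.arctan2(*(mk-foot)[1::-1]);print(a,b,b2,(a-b+np.pi)%(2*np.pi)-np.pi)
# grey, blocks: screw tops
for n,uv in dict(blue=(382,138),grey=(165,275),green=(316,494)).items():
    p=back(c,(340+uv[0]/5,90+uv[1]/5),200);print(n,p,np.arctan2(*(p-hc)[1::-1]),np.linalg.norm((p-hc)[:2]))
ringf=back(c,(340+517/5,90+368/5),160);print("ring",ringf,np.linalg.norm((ringf-tip)[:2]))
# red
hsv=cv2.cvtColor(f,cv2.COLOR_RGB2HSV)
m=(((hsv[...,0]<8)|(hsv[...,0]>172))&(hsv[...,1]>150)&(hsv[...,2]>90)).astype(np.uint8)
n,l,st,ce=cv2.connectedComponentsWithStats(m)
for i in range(1,n):
    if st[i][4]>40: print(st[i],ce[i],cv2.minAreaRect(np.argwhere(l==i)[:,::-1].astype(np.float32)),back(c,ce[i],52))
p=[back(c,(140+u/3,110+v/3),52) for u,v in [(300,362),(350,360),(352,398),(303,403)]];print(np.round(p,1),np.mean(p,0))
print("screw",back(c,(140+324/3,110+377/3),62))
print("dish",back(c,(165.8,218.5),10),"beaker",back(c,(226.5,144),0))
print("big",back(c,(262,272),90),"small",back(c,(250,200),35))
E
```

```text
head [ 611.4511518  -192.91518288  182.        ] tip [ 588.85292744 -322.36625949  160.        ] foot [ 609.05437308 -195.31754379   18.        ] mark [ 539.25912727 -188.23886667   18.        ] 131.4087553320861 70.15328935930478
-1.743624364844953 3.0769069470099764 3.0405176450973226 1.462653995324657
blue [ 685.96703866 -206.78050107  200.        ] -0.18396806723433795 75.7948840086676
grey [ 623.69899309 -115.37497027  200.        ] 1.4141359423886148 78.50155532006927
green [ 532.67496797 -177.6694472   200.        ] 2.9504237046048227 80.23789375940852
ring [ 598.40765511 -274.71288488  160.        ] 48.60182025184025
[268  63  12  12 117] [273.62393162  68.8974359 ] ((273.5, 68.5), (11.0, 11.0), 90.0) [847.56192874  97.37655879  52.        ]
[244 196  13  10  74] [249.81081081 200.56756757] ((249.7307586669922, 200.1538543701172), (8.43299388885498, 11.96308422088623), 78.69007110595703) [523.20344544 143.36205791  52.        ]
[240 230  17  13 147] [248.0952381  236.39455782] ((248.0586395263672, 236.20346069335938), (11.54332160949707, 16.526050567626953), 85.2363510131836) [439.58861017 144.31514963  52.        ]
[248 258  27  29 339] [261.10914454 272.43952802] ((261.0244140625, 272.2804870605469), (25.14397621154785, 17.49146270751953), 51.34019470214844) [358.15774533 111.7212633   52.        ]
[[452.3 163.4  52. ]
 [454.9 125.1  52. ]
 [425.8 122.6  52. ]
 [420.8 159.9  52. ]] [438.45804004 142.76353322  52.        ]
screw [440.26717975 144.15101192  62.        ]
dish [480.78173814 343.98327109  10.        ] beaker [671.20577412 208.00628191   0.        ]
big [357.96103031 109.11385984  90.        ] small [527.39237483 143.70290236  35.        ]
```

>>> drive_tool(moves=[0.39,-0.85,0.05,0,0,0,0,0.39,-0.85,0.05,0,0,0,0,0.39,-0.85,0.05,0,0,0,0,0.39,-0.85,0.05,0,0,0,0,0.39,-0.85,0.05,0,0,0,0,0.39,-0.85,0.05,0,0,0,0,0.39,-0.85,0.05,0,0,0,0,0.39,-0.85,0.05,0,0,0,0], newtons=20)

```text
clock: 1.52
position: [332.8, 263.6, 260.4]
tool_rot: [0.163, 0.987, 0.0, 0.0]
wrist_force: [1.6, 0.8, 1.0]
gripper_width: 42.6
```

```bash
python3 - <<'E'
from h import *
o=manip.get_obs();print(o["clock"],o["joint_positions"].round(3),o["position"].round(1),o["tool_rot"].round(3),o["gripper_width"])
d=np.load("top.npz");c=dict(d)
for u,v in [(362,442),(322,475),(367,538),(408,497)]: print(back(c,(140+u/3,110+v/3),75)[:2].round(1))
E
```

```text
1.5167 [ 0.36  -0.432 -0.353  1.649  0.     0.688] [332.8 263.6 260.4] [0.163 0.987 0.    0.   ] 42.631721033099254
[391.  113.4]
[365.7 142.4]
[320.2 107.4]
[351.2  77.8]
```

>>> drive_tool(moves=[0.24,-0.57,0.03,0,0,0.95,0,0.24,-0.57,0.03,0,0,0.95,0,0.24,-0.57,0.03,0,0,0.95,0,0.24,-0.57,0.03,0,0,0.95,0,0.24,-0.57,0.03,0,0,0.95,0,0.24,-0.57,0.03,0,0,0.95,0,0.24,-0.57,0.03,0,0,0.95,0,0.24,-0.57,0.03,0,0,0.95,0])

```text
clock: 2.18
position: [441.7, 9.6, 274.0]
tool_rot: [-0.25, 0.968, -0.0, 0.0]
wrist_force: [0.3, -0.4, -0.7]
gripper_width: 43.1
```

>>> drive_tool(moves=[0.14,-0.31,0.02,0,0,0.85,0,0.14,-0.31,0.02,0,0,0.85,0,0.14,-0.31,0.02,0,0,0.85,0,0.14,-0.31,0.02,0,0,0.85,0,0.14,-0.31,0.02,0,0,0.85,0,0.14,-0.31,0.02,0,0,0.85,0,0.14,-0.31,0.02,0,0,0.85,0,0.14,-0.31,0.02,0,0,0.85,0])

```text
clock: 2.85
position: [577.0, -290.1, 292.9]
tool_rot: [-0.644, 0.765, -0.0, 0.0]
wrist_force: [-0.5, 0.4, 0.7]
gripper_width: 43.0
```

```bash
python3 - <<'E'
from h import *
o=manip.get_obs();c=manip.read_camera("wrist");T=wristT(o,c)
print(o["clock"],o["joint_positions"].round(3),o["position"].round(1),o["tool_rot"].round(3),o["joint_velocities"].round(2))
cv2.imwrite("pics/c1.png",c["frame"][:,:,::-1])
np.savez("w1.npz",frame=c["frame"],K=c["K"],T=T)
for P in [(589,-322,160),(610.5,-194,182)]: print(proj(c,P,T))
E
```

```text
2.85 [-0.668  0.27   0.374  1.675  0.    -2.066] [ 577.  -290.1  292.9] [-0.644  0.765 -0.     0.   ] [-0.38  1.25  1.49  0.23  0.   -0.57]
[253.97494784 165.7978568 ]
[256.17415467 324.15591699]
```

View pics/c1.png

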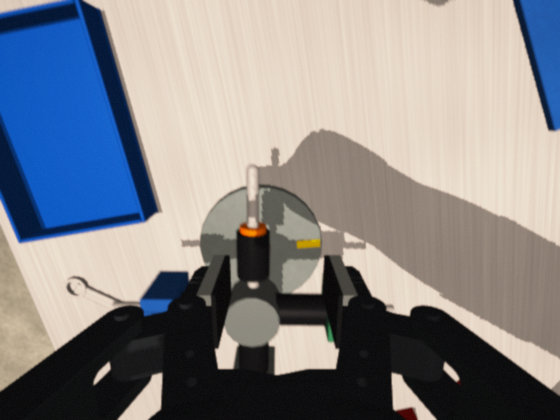

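The wrist view shows the rod tip at (253,166), the ring near (253,228), the mark from (298,244) to (320,242) and the head at (250,317).

```bash
python3 - <<'E'
from h import *
c=dict(np.load("w1.npz"));T=c["T"]
tip=back(c,(253,168),160);hd=back(c,(250,317),182);r=back(c,(253,228),160)
m1=back(c,(297,244),18);m2=back(c,(321,242),18);ft=back(c,(261,240),18)
print(tip,hd,r,m1,m2,ft)
print(np.linalg.norm((tip-hd)[:2]),np.linalg.norm((tip-r)[:2]),np.arctan2(*(tip-hd)[1::-1]),np.arctan2(*(m2-m1)[1::-1]),np.arctan2(*(m2-hd)[1::-1]),np.arctan2(*(m2-ft)[1::-1]))
E
```

```text
[ 590.09432408 -320.41142641  160.        ] [ 614.25791539 -201.6787259   182.        ] [ 599.735172   -270.89928753  160.        ] [ 566.71102619 -190.78397836   18.        ] [ 535.57910338 -188.20373667   18.        ] [ 611.81639888 -204.30136935   18.        ]
121.1665519661514 50.442024591073086 -1.7715670188241734 3.0589007543981457 2.9719725139655435 2.933497683373901
```

>>> drive_tool(moves=[0,0,0,0,0,0,0,0,0,0,0,0,0,0,0.01,-0.02,-0.03,0,0,0,0,0.01,-0.02,-0.06,0,0,0,0,0.01,-0.02,-0.09,0,0,0,0,0.01,-0.02,-0.09,0,0,0,0,0.01,-0.02,-0.09,0,0,0,0,0.01,-0.02,-0.09,0,0,0,0])

```text
clock: 3.57
position: [587.0, -307.5, 206.1]
tool_rot: [-0.641, 0.767, -0.002, 0.0]
wrist_force: [0.9, 1.4, 0.3]
gripper_width: 42.5
```

```bash
python3 - <<'E'
from h import *
o=manip.get_obs();c=manip.read_camera("wrist");T=wristT(o,c)
print(o["clock"],o["joint_positions"].round(3),o["position"].round(1),o["tool_rot"].round(3),o["joint_velocities"].round(2))
cv2.imwrite("pics/c2.png",c["frame"][:,:,::-1])
np.savez("w2.npz",frame=c["frame"],K=c["K"],T=T)
for P in [(589,-322,160),(610.5,-194.5,182)]: print(proj(c,P,T))
E
```

```text
3.5667 [-0.679  0.29   0.24   1.517  0.    -2.071] [ 587.  -307.5  206.1] [-0.641  0.767 -0.002  0.   ] [-0.    0.    0.03 -0.   -0.   -0.  ]
[267.65887812 218.86336145]
[270.75498155 433.78345386]
```

View pics/c2.png

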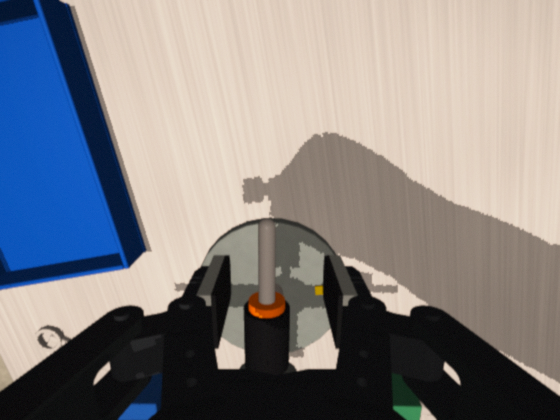

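>>> drive_tool(moves=[0.0025,-0.002,-0.02,0,0,0,0,0.0025,-0.002,-0.04,0,0,0,0,0.0025,-0.002,-0.055,0,0,0,0,0.0025,-0.002,-0.055,0,0,0,-0.3,0.0025,-0.002,-0.055,0,0,0,-0.5,0.0025,-0.002,-0.055,0,0,0,-0.55,0.0025,-0.002,-0.055,0,0,0,-0.55,0.0025,-0.002,-0.055,0,0,0,-0.55])

```text
clock: 4.28
position: [589.8, -310.5, 149.8]
tool_rot: [-0.641, 0.768, -0.001, 0.0]
wrist_force: [0.1, -0.2, 0.4]
gripper_width: 19.2
```

```bash
python3 - <<'E'
from h import *
c=dict(np.load("w2.npz"));T=c["T"]
tip=back(c,(265.5,222),160);r=back(c,(266,297),160);print(tip,r,np.linalg.norm((tip-r)[:2]))
r=back(c,(266,294),171);print(tip,r,np.linalg.norm((tip-r)[:2]))
o=manip.get_obs();p0=o["position"];print(p0,o["wrist_force"],o["gripper_width"])
root=np.array([610.5,-194.5])
# arc plan
a0=-1.75;a1=3.06-2*np.pi
for k in range(0,33,1):
    a=a0+(a1-a0)*k/32
    p=root+116*np.array([np.cos(a),np.sin(a)]); print(k,p.round(1),np.round(np.degrees(a-a0)/60,3))
E
```

```text
[ 590.52831262 -320.40175951  160.        ] [ 599.09035678 -273.80959511  160.        ] 47.372337743887066
[ 590.52831262 -320.40175951  160.        ] [ 597.1441846  -282.14637193  171.        ] 38.82324613895832
[ 589.75489677 -310.49659631  149.84271063] [ 0.12553652 -0.15763647  0.35288507] 19.24424379743783
0 [ 589.8 -308.6] 0.0
1 [ 584.6 -307.6] -0.044
2 [ 579.4 -306.3] -0.088
3 [ 574.3 -304.7] -0.132
4 [ 569.3 -302.9] -0.176
5 [ 564.3 -300.9] -0.22
6 [ 559.5 -298.7] -0.264
7 [ 554.7 -296.2] -0.308
8 [ 550.1 -293.5] -0.352
9 [ 545.6 -290.7] -0.396
10 [ 541.3 -287.6] -0.44
11 [ 537.1 -284.3] -0.484
12 [ 533.  -280.8] -0.528
13 [ 529.1 -277.2] -0.572
14 [ 525.4 -273.3] -0.615
15 [ 521.9 -269.3] -0.659
16 [ 518.5 -265.2] -0.703
17 [ 515.4 -260.9] -0.747
18 [ 512.4 -256.4] -0.791
19 [ 509.7 -251.8] -0.835
20 [ 507.1 -247.1] -0.879
21 [ 504.8 -242.3] -0.923
22 [ 502.7 -237.4] -0.967
23 [ 500.9 -232.4] -1.011
24 [ 499.2 -227.3] -1.055
25 [ 497.8 -222.1] -1.099
26 [ 496.7 -216.9] -1.143
27 [ 495.8 -211.7] -1.187
28 [ 495.1 -206.4] -1.231
29 [ 494.7 -201.1] -1.275
30 [ 494.5 -195.7] -1.319
31 [ 494.6 -190.4] -1.363
32 [ 494.9 -185. ] -1.407
```

>>> drive_tool(moves=[-0.005,0.001,0,0,0,-0.044,-0.55,-0.01,0.002,0,0,0,-0.088,-0.55,-0.0155,0.004,0,0,0,-0.132,-0.55,-0.0205,0.0055,0,0,0,-0.176,-0.55,-0.0255,0.0075,0,0,0,-0.22,-0.55,-0.0305,0.01,0,0,0,-0.264,-0.55,-0.035,0.0125,0,0,0,-0.308,-0.55,-0.0395,0.015,0,0,0,-0.352,-0.55])

```text
clock: 4.95
position: [550.9, -295.1, 149.4]
tool_rot: [-0.489, 0.873, -0.001, 0.001]
wrist_force: [5.8, 0.7, 0.3]
gripper_width: 19.3
```

>>> drive_tool(moves=[-0.0045,0.003,0,0,0,-0.044,-0.55,-0.009,0.006,0,0,0,-0.088,-0.55,-0.013,0.009,0,0,0,-0.132,-0.55,-0.017,0.0125,0,0,0,-0.176,-0.55,-0.021,0.0165,0,0,0,-0.22,-0.55,-0.0245,0.02,0,0,0,-0.264,-0.55,-0.028,0.024,0,0,0,-0.308,-0.55,-0.0315,0.0285,0,0,0,-0.352,-0.55])

```text
clock: 5.62
position: [519.4, -267.1, 149.4]
tool_rot: [-0.32, 0.947, -0.001, 0.001]
wrist_force: [5.9, -2.0, 0.3]
gripper_width: 19.2
```

>>> drive_tool(moves=[-0.003,0.0045,0,0,0,-0.044,-0.55,-0.006,0.009,0,0,0,-0.088,-0.55,-0.009,0.0135,0,0,0,-0.132,-0.55,-0.0115,0.018,0,0,0,-0.176,-0.55,-0.0135,0.023,0,0,0,-0.22,-0.55,-0.016,0.028,0,0,0,-0.264,-0.55,-0.0175,0.033,0,0,0,-0.308,-0.55,-0.0195,0.038,0,0,0,-0.352,-0.55])

```text
clock: 6.28
position: [499.7, -229.4, 149.5]
tool_rot: [-0.141, 0.99, -0.002, 0.001]
wrist_force: [4.1, -2.9, -1.2]
gripper_width: 19.0
```

>>> drive_tool(moves=[-0.0015,0.005,0,0,0,-0.044,-0.55,-0.0025,0.0105,0,0,0,-0.088,-0.55,-0.0035,0.0155,0,0,0,-0.132,-0.55,-0.004,0.021,0,0,0,-0.176,-0.55,-0.0045,0.0265,0,0,0,-0.22,-0.55,-0.0045,0.0315,0,0,0,-0.264,-0.55,-0.0045,0.037,0,0,0,-0.308,-0.55,-0.0045,0.0425,0,0,0,-0.352,-0.55])

```text
clock: 6.95
position: [495.0, -187.2, 149.5]
tool_rot: [0.043, 0.999, -0.001, 0.001]
wrist_force: [2.5, -5.3, -0.4]
gripper_width: 18.7
```

```bash
python3 - <<'E'
from h import *
o=manip.get_obs();print(o["position"].round(1),o["tool_rot"].round(3),o["wrist_force"],o["joint_positions"].round(2))
c=manip.read_camera("top");crop(c["frame"],340,90,480,220,5,"pics/d1.png")
o=manip.get_obs();w=manip.read_camera("wrist");cv2.imwrite("pics/d2.png",w["frame"][:,:,::-1])
np.savez("w3.npz",frame=w["frame"],K=w["K"],T=wristT(o,w))
E
```

```text
[ 495.  -187.2  149.5] [ 0.043  0.999 -0.001  0.001] [ 2.48275751 -5.32766416 -0.37692296] [-0.61 -0.11 -0.29  1.39 -0.   -0.52]
```

View pics/d1.png

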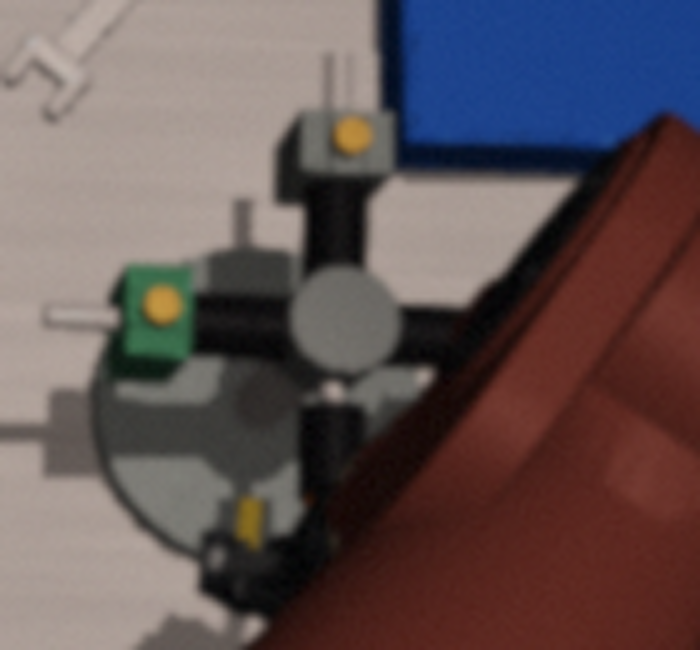

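View pics/d2.png

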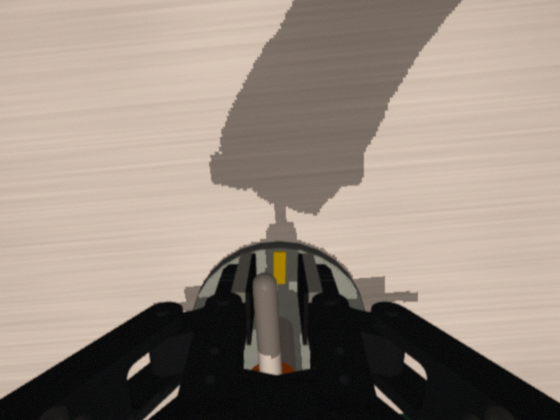

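>>> drive_tool(moves=[0,0.002,0,0,0,0,-0.55,0,0.004,0,0,0,0,-0.55,0,0.006,0,0,0,0,-0.55,0,0.0065,0,0,0,0,-0.55,0,0.0065,0,0,0,0,-0.55,0,0.0065,0,0,0,0,-0.55,0,0.004,0,0,0,0,-0.55,0,0.002,0,0,0,0,-0.55])

```text
clock: 7.72
position: [493.6, -183.6, 147.3]
tool_rot: [0.041, 0.999, 0.001, -0.001]
wrist_force: [-0.8, -0.3, -0.2]
gripper_width: 19.1
```

```bash
python3 - <<'E'
from h import *
o=manip.get_obs();print(o["position"].round(1),o["tool_rot"].round(3),o["wrist_force"],o["joint_positions"].round(2))
w=manip.read_camera("wrist");T=wristT(o,w);cv2.imwrite("pics/e2.png",w["frame"][:,:,::-1])
np.savez("w4.npz",frame=w["frame"],K=w["K"],T=T)
c=dict(np.load("w3.npz"));T3=c["T"]
a=back(c,(280,253),18,T3);b=back(c,(280.5,283),18,T3);print(a,b,np.arctan2(*(a-b)[1::-1]))
r=manip.read_camera("top");t=r["frame"];crop(t,370,150,420,220,8,"pics/e1.png")
E
```

```text
[ 493.6 -183.6  147.3] [ 0.041  0.999  0.001 -0.001] [-0.76659477 -0.29301831 -0.17919291] [-0.6  -0.11 -0.29  1.39  0.   -0.52]
[ 539.53065549 -187.19539841   18.        ] [ 567.95820113 -189.20014075   18.        ] 3.0711880925431814
```

View pics/e2.png

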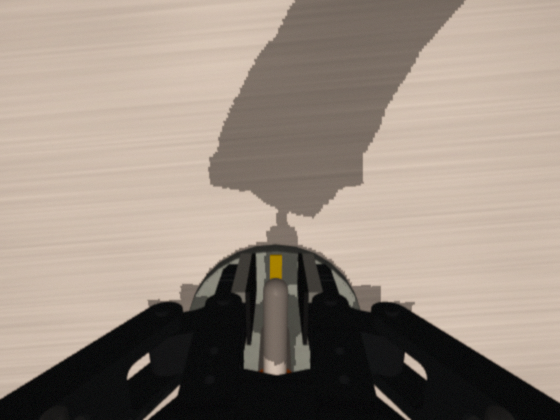

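The rod (274,283)–(276,370) is now between the fingers and over the yellow mark (276,266). I raise clear and measure.

>>> drive_tool(moves=[0,0,0.03,0,0,0,-0.55,0,0,0.06,0,0,0,-0.2,0,0,0.09,0,0,0,0,-0.02,0,0.11,0,0,0,0.4,-0.03,0,0.11,0,0,0,0.4,-0.03,0,0.11,0,0,0,0.4,-0.03,0,0.11,0,0,0,0.4,-0.03,0,0.11,0,0,0,0.4])

```text
clock: 8.48
position: [464.1, -183.8, 257.0]
tool_rot: [0.042, 0.999, 0.001, -0.0]
wrist_force: [1.4, -0.2, 0.2]
gripper_width: 59.6
```

```bash
python3 - <<'E'
from h import *
o=manip.get_obs();print(o["clock"],o["position"].round(1),o["tool_rot"].round(3),o["joint_velocities"].round(3))
w=manip.read_camera("wrist");T=wristT(o,w);cv2.imwrite("pics/f2.png",w["frame"][:,:,::-1])
crop(w["frame"],200,150,360,330,4,"pics/f3.png")
np.savez("w5.npz",frame=w["frame"],K=w["K"],T=T)
E
```

```text
8.4833 [ 464.1 -183.8  257. ] [ 0.042  0.999  0.001 -0.   ] [ 0.002  0.009  0.    -0.    -0.001 -0.001]
```

View pics/f3.png

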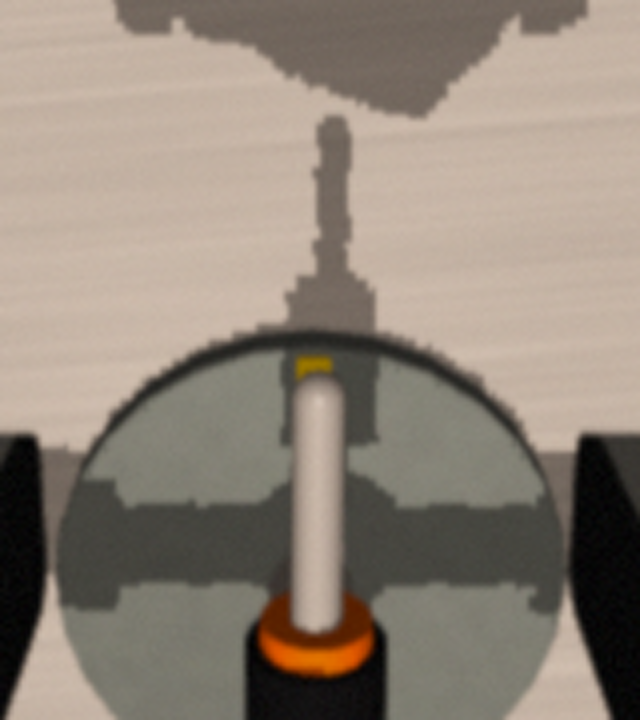

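```bash
python3 - <<'E'
from h import *
c=dict(np.load("w5.npz"))
tip=back(c,(200+319/4,150+378/4),162);mid=back(c,(200+318/4,150+500/4),160);r=back(c,(200+316.5/4,150+618/4),160)
top=back(c,(200+316.5/4,150+592/4),171)
print(tip,mid,r,top,np.linalg.norm((r-tip)[:2]),np.linalg.norm((top-tip)[:2]),np.arctan2(*(mid-r)[1::-1]))
s=manip.read_camera("scene");cv2.imwrite("pics/g.png",s["frame"][:,:,::-1])
E
```

```text
[ 485.34175139 -182.95306258  162.        ] [ 510.81562399 -185.17757633  160.        ] [ 536.0212279  -187.50960436  160.        ] [ 523.66226939 -186.60254506  171.        ] 50.883901309601285 38.493906294141354 3.0493350762356966
```

View pics/g.png

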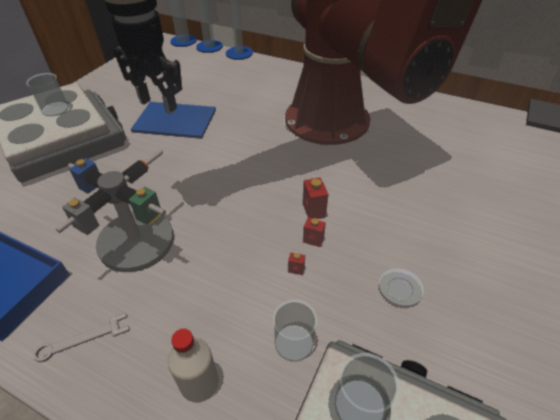

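>>> drive_tool(moves=[-0.02,0.327,-0.02,0,0,0.18,0.4,-0.02,0.327,-0.02,0,0,0.18,0.4,-0.02,0.327,-0.02,0,0,0.18,0.4,-0.02,0.327,-0.02,0,0,0.18,0.4,-0.02,0.327,-0.02,0,0,0.18,0.4,-0.02,0.327,-0.02,0,0,0.18,0.4,-0.02,0.327,-0.02,0,0,0.18,0.4,-0.02,0.327,-0.02,0,0,0.18,0.4])

```text
clock: 9.25
position: [443.3, 145.7, 237.2]
tool_rot: [-0.053, 0.999, 0.0, -0.0]
wrist_force: [1.0, 0.5, 0.5]
gripper_width: 60.0
```

>>> drive_tool(moves=[0,0,0,0,0,0,0.4,0,0,0,0,0,0,0.4,0,0,0,0,0,0,0.4,0,0,0,0,0,0,0.4,0,0,0,0,0,0,0.4,0,0,0,0,0,0,0.4,0,0,0,0,0,0,0.4,0,0,0,0,0,0,0.4])

```text
clock: 9.92
position: [444.2, 142.4, 238.0]
tool_rot: [-0.052, 0.999, 0.0, 0.0]
wrist_force: [0.0, 0.2, 1.1]
gripper_width: 59.9
```

```bash
python3 - <<'E'
from h import *
o=manip.get_obs();print(o["clock"],o["position"].round(1),o["tool_rot"].round(3),o["joint_velocities"].round(3))
w=manip.read_camera("wrist");T=wristT(o,w);cv2.imwrite("pics/i1.png",w["frame"][:,:,::-1])
np.savez("w6.npz",frame=w["frame"],K=w["K"],T=T)
c=manip.read_camera("top");crop(c["frame"],340,90,480,220,5,"pics/i2.png");np.savez("top2.npz",frame=c["frame"],K=c["K"],T=c["T"])
E
```

```text
9.9167 [444.2 142.4 238. ] [-0.052  0.999  0.     0.   ] [ 0.007  0.001 -0.001 -0.    -0.001  0.001]
```

View pics/i1.png

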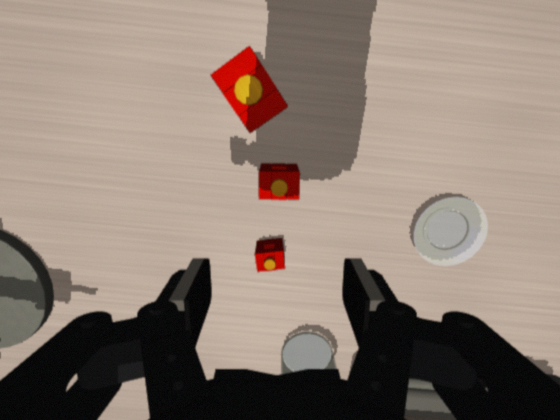

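View pics/i2.png

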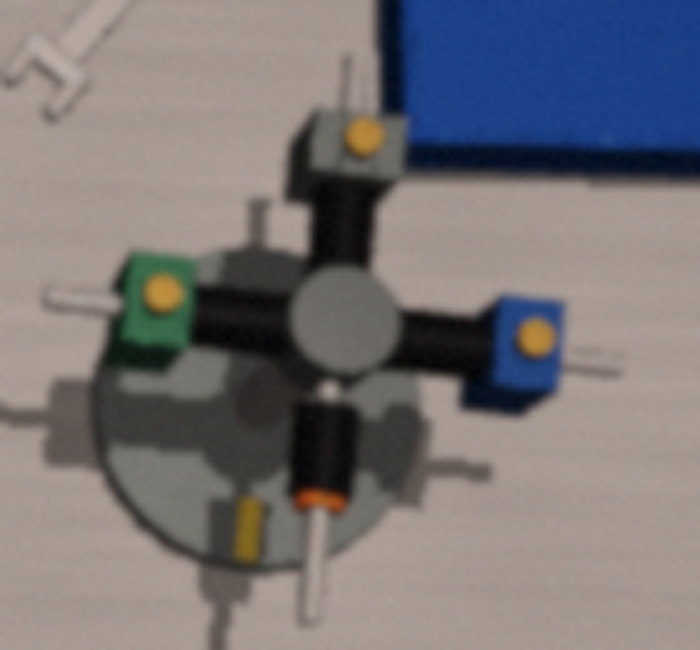

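```bash
python3 - <<'E'
from h import *
c=dict(np.load("w6.npz"))
crop(c["frame"],240,145,320,215,8,"pics/j1.png")
t=dict(np.load("top2.npz"))
tip=back(t,(340+311.5/5,90+622/5),160);r=back(t,(340+320/5,90+495/5),160);hd=back(t,(340+345/5,90+320/5),182)
m1=back(t,(340+252/5,90+500/5),18);m2=back(t,(340+246/5,90+560/5),18)
print(tip,r,hd,np.arctan2(*(tip-r)[1::-1]),np.arctan2(*(tip-hd)[1::-1]),m1,m2,np.arctan2(*(m2-m1)[1::-1]))
E
```

```text
[ 485.29271718 -185.15906215  160.        ] [ 540.18298222 -189.2442333   160.        ] [ 611.5168815  -195.03469997  182.        ] 3.067305281252033 3.0635128271103715 [ 564.7093043  -191.71914137   18.        ] [ 535.38749293 -188.70171031   18.        ] 3.0390462342909017
```

View pics/j1.png

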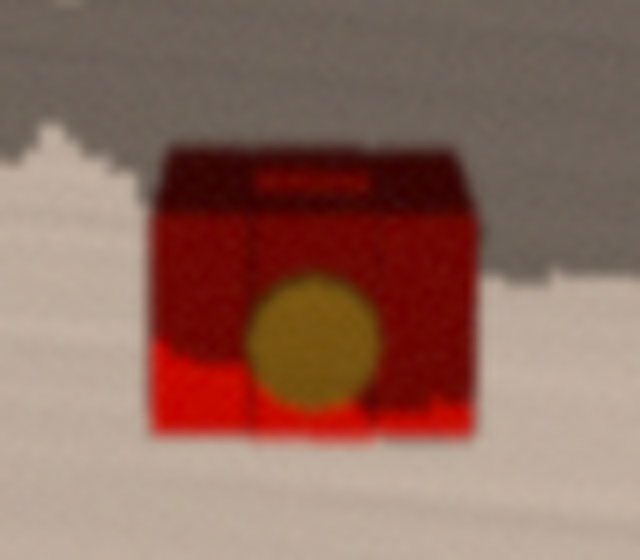

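```bash
python3 - <<'E'
from h import *
c=dict(np.load("w6.npz"))
p=[back(c,(240+u/8-.06,145+v/8-.06),52) for u,v in [(152,208),(475,210),(472,438),(152,435)]]
p=np.array(p);print(p.round(1),p.mean(0),[np.linalg.norm(p[i]-p[(i+1)%4]).round(1) for i in range(4)])
print(np.degrees(np.arctan2(*(p[1]-p[0])[1::-1])),np.degrees(np.arctan2(*(p[2]-p[3])[1::-1])),np.degrees(np.arctan2(*(p[3]-p[0])[1::-1])),np.degrees(np.arctan2(*(p[2]-p[1])[1::-1])))
print(back(c,(240+314/8,145+342/8),62))
E
```

```text
[[429.6 124.4  52. ]
 [425.9 162.7  52. ]
 [453.8 165.8  52. ]
 [457.5 126.9  52. ]] [441.70522517 144.90842662  52.        ] [np.float64(38.5), np.float64(28.1), np.float64(39.1), np.float64(28.0)]
95.60248995352376 95.40252357241616 5.111507092774887 6.327959470541983
[441.65304876 145.02736678  62.        ]
```

>>> drive_tool(moves=[-0.0015,0.0025,-0.04,0,0,0,0.4,-0.0015,0.0025,-0.08,0,0,0,0.4,-0.0015,0.0025,-0.12,0,0,0,0.4,-0.0015,0.0025,-0.15,0,0,0,0.4,-0.0015,0.0025,-0.17,0,0,0,0.4,-0.0015,0.0025,-0.19,0,0,0,0.4,-0.0015,0.0025,-0.205,0,0,0,0.4,-0.0015,0.0025,-0.216,0,0,0,0.4], newtons=50)

```text
clock: 10.68
position: [441.7, 145.4, 20.3]
tool_rot: [-0.053, 0.999, 0.0, -0.001]
wrist_force: [0.5, -1.5, 0.2]
gripper_width: 59.7
```

>>> drive_tool(moves=[0,0,0,0,0,0,0.4,0,0,0,0,0,0,0.1,0,0,0,0,0,0,-0.1,0,0,0,0,0,0,-0.2,0,0,0,0,0,0,-0.3,0,0,0,0,0,0,-0.3,0,0,0,0,0,0,-0.3,0,0,0,0,0,0,-0.3])

```text
clock: 11.35
position: [443.4, 145.6, 23.0]
tool_rot: [-0.053, 0.999, 0.0, 0.001]
wrist_force: [-0.7, 0.2, 7.0]
gripper_width: 39.6
```

```bash
python3 - <<'E'
from h import *
o=manip.get_obs();print(o["clock"],o["position"].round(1),o["tool_rot"].round(3),o["wrist_force"].round(2),o["gripper_width"])
w=manip.read_camera("wrist");T=wristT(o,w);cv2.imwrite("pics/k1.png",w["frame"][:,:,::-1])
s=manip.read_camera("scene");crop(s["frame"],240,120,400,280,4,"pics/k2.png")
E
```

```text
11.35 [443.4 145.6  23. ] [-0.053  0.999  0.     0.001] [-0.7   0.15  7.02] 39.572488313944554
```

View pics/k1.png

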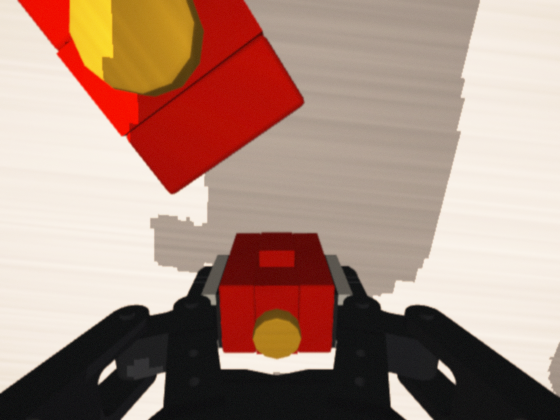

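View pics/k2.png

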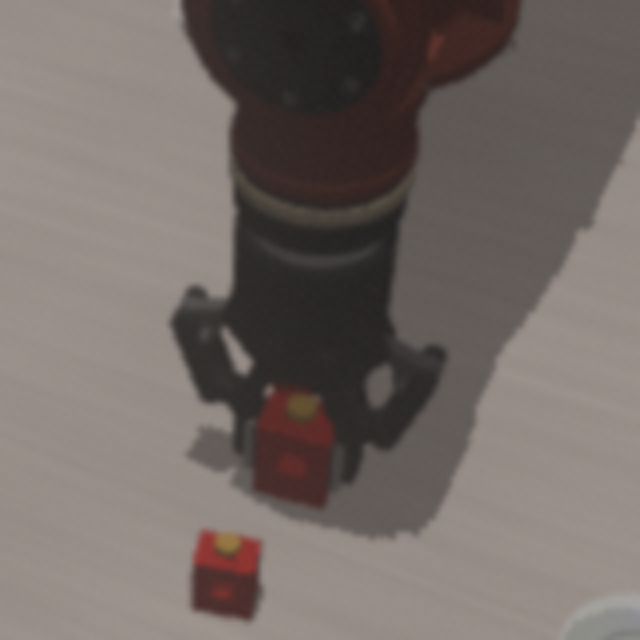

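>>> drive_tool(moves=[0,0,0.01,0,0,0,-0.3,0,0,0.04,0,0,0,-0.3,0,0,0.07,0,0,0,-0.3,0,0,0.1,0,0,0,-0.3,0,0,0.13,0,0,0,-0.3,0,0,0.13,0,0,0,-0.3,0,0,0.13,0,0,0,-0.3,0,0,0.13,0,0,0,-0.3])

```text
clock: 12.12
position: [442.2, 145.5, 151.4]
tool_rot: [-0.053, 0.999, 0.0, -0.0]
wrist_force: [0.4, 1.3, -2.9]
gripper_width: 39.5
```

```bash
python3 - <<'E'
from h import *
o=manip.get_obs();print(o["clock"],o["position"].round(1),o["tool_rot"].round(4),o["wrist_force"].round(2),o["wrist_torque"].round(3),o["gripper_width"])
w=manip.read_camera("wrist");T=wristT(o,w);np.savez("w7.npz",frame=w["frame"],K=w["K"],T=T);crop(w["frame"],200,215,350,375,4,"pics/l1.png")
E
```

```text
12.1167 [442.2 145.5 151.4] [-5.260e-02  9.986e-01  1.000e-04 -4.000e-04] [ 0.42  1.32 -2.91] [-0.005  0.068  0.031] 39.536726941633475
```

View pics/l1.png

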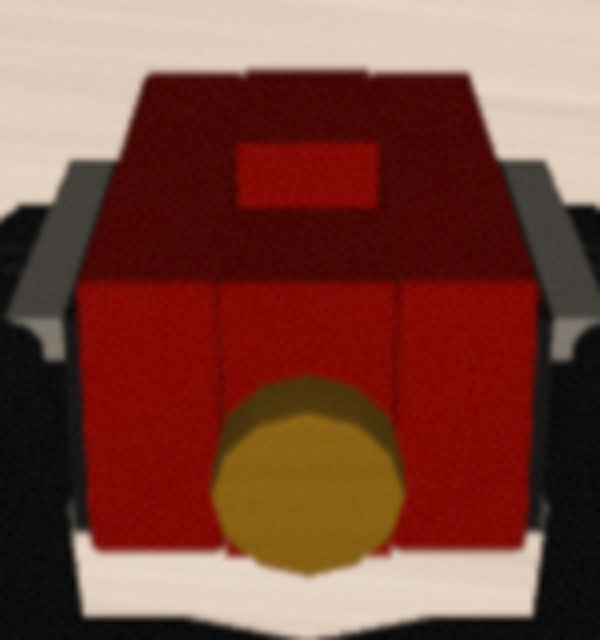

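```bash
cat > pnp.py <<'E'
from h import *
def blockpose(uv,X,K):
    X=np.array(X,float);uv=np.array(uv,float)
    ok,rv,tv=cv2.solvePnP(X,uv,K,None,flags=cv2.SOLVEPNP_ITERATIVE)
    pr=cv2.projectPoints(X,rv,tv,K,None)[0][:,0]
    F=np.diag([1,-1,-1.]);M=np.eye(4);M[:3,:3]=F@R.from_rotvec(rv[:,0]).as_matrix();M[:3,3]=F@tv[:,0]
    return M,pr-uv
E
python3 - <<'E'
from pnp import *
c=dict(np.load("w7.npz"))
uv=[(78,282),(538,282),(92,548),(525,548),(148,73),(468,73),(237,143),(378,143),(236,208),(379,208)]
uv=[(200+u/4-.125,215+v/4-.125) for u,v in uv]
X=[(-14,-20,22),(-14,20,22),(14,-20,22),(14,20,22),(-14,-20,-30),(-14,20,-30),(-14,-7.5,-7.5),(-14,7.5,-7.5),(-14,-7.5,7.5),(-14,7.5,7.5)]
M,e=blockpose(uv,X,c["K"]);W=c["T"]@M
print(W.round(3),np.abs(e).max(),e.round(2).tolist());print(R.from_matrix(W[:3,:3]).as_euler("xyz",degrees=True))
o=manip.get_obs();print(W[:3,3]-o["position"])
E
```

```text
[[ 9.94000e-01 -1.07000e-01 -0.00000e+00  4.42051e+02]
 [ 1.07000e-01  9.94000e-01 -2.00000e-03  1.45854e+02]
 [ 0.00000e+00  2.00000e-03  1.00000e+00  1.56192e+02]
 [ 0.00000e+00  0.00000e+00  0.00000e+00  1.00000e+00]] 1.3828515952394014 [[0.29, -0.17], [-0.36, -0.27], [0.5, 0.37], [-0.65, 0.31], [-0.22, -0.26], [0.15, -0.34], [0.41, 0.48], [-0.25, 0.45], [-1.23, -0.27], [1.38, -0.31]]
[ 0.08674632 -0.01769113  6.12056559]
[0.30360719 0.33763202 5.52254739]
```

>>> drive_tool(moves=[-0.01,-0.04,0.002,0,0,-0.03,-0.3,-0.01,-0.08,0.002,0,0,-0.06,-0.3,-0.01,-0.12,0.002,0,0,-0.09,-0.3,-0.01,-0.16,0.002,0,0,-0.12,-0.3,-0.01,-0.2,0.002,0,0,-0.15,-0.3,-0.01,-0.24,0.002,0,0,-0.18,-0.3,-0.005,-0.28,0.002,0,0,-0.182,-0.3,0,-0.31,0.002,0,0,-0.182,-0.3])

```text
clock: 12.83
position: [441.4, -167.0, 152.3]
tool_rot: [0.044, 0.999, 0.0, -0.001]
wrist_force: [0.0, 1.2, -1.9]
gripper_width: 39.3
```

>>> drive_tool(moves=[0.002,-0.01,0,0,0,0,-0.3,0.004,-0.017,0,0,0,0,-0.3,0.008,-0.017,0,0,0,0,-0.3,0.008,-0.017,0,0,0,0,-0.3,0.008,-0.017,0,0,0,0,-0.3,0.008,-0.017,0,0,0,0,-0.3,0.008,-0.017,0,0,0,0,-0.3,0.008,-0.017,0,0,0,0,-0.3])

```text
clock: 13.5
position: [450.6, -180.8, 154.0]
tool_rot: [0.042, 0.999, -0.0, 0.0]
wrist_force: [0.6, -0.6, -1.2]
gripper_width: 39.1
```

```bash
python3 - <<'E'
from h import *
o=manip.get_obs();print(o["clock"],o["position"].round(1),o["tool_rot"].round(4),o["wrist_force"].round(2),o["wrist_torque"].round(3),o["gripper_width"],o["joint_velocities"].round(3))
w=manip.read_camera("wrist");T=wristT(o,w);np.savez("w8.npz",frame=w["frame"],K=w["K"],T=T);crop(w["frame"],190,215,370,375,4,"pics/m1.png")
s=manip.read_camera("scene");np.savez("s8.npz",frame=s["frame"],K=s["K"],T=s["T"]);crop(s["frame"],60,80,220,220,5,"pics/m2.png")
t=manip.read_camera("top");np.savez("t8.npz",frame=t["frame"],K=t["K"],T=t["T"]);crop(t["frame"],340,90,480,240,4,"pics/m3.png")
E
```

```text
13.5 [ 450.6 -180.8  154. ] [ 4.210e-02  9.991e-01 -0.000e+00  1.000e-04] [ 0.59 -0.64 -1.25] [ 0.013 -0.026  0.013] 39.14009522771861 [-0.005  0.002  0.001 -0.001 -0.001 -0.   ]
```

View pics/m1.png

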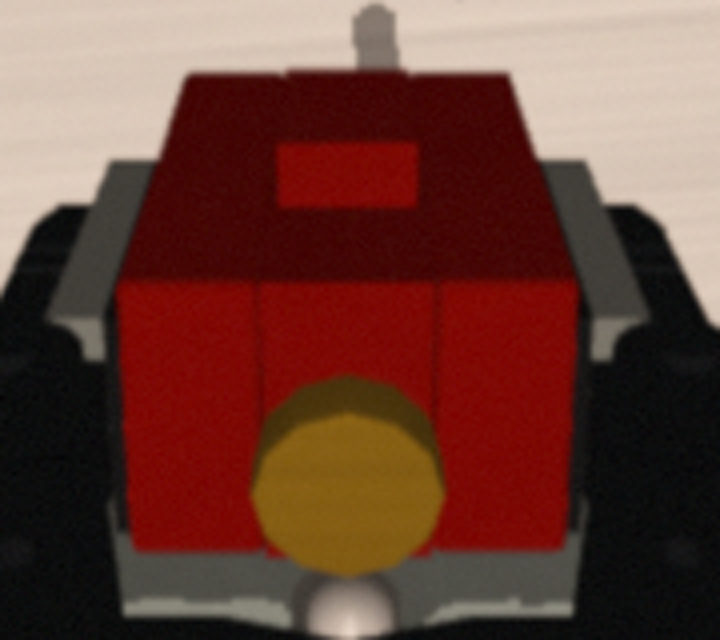

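View pics/m2.png

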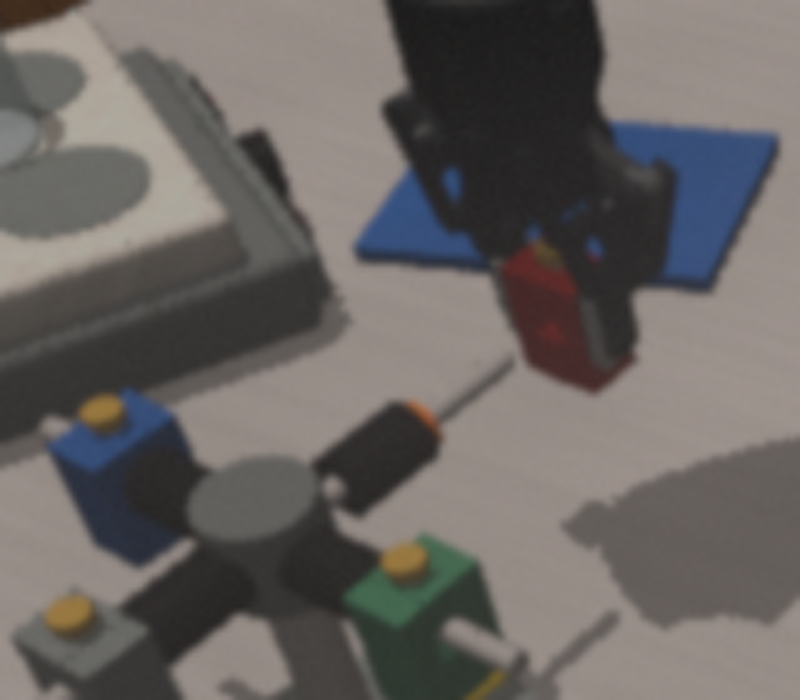

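View pics/m3.png

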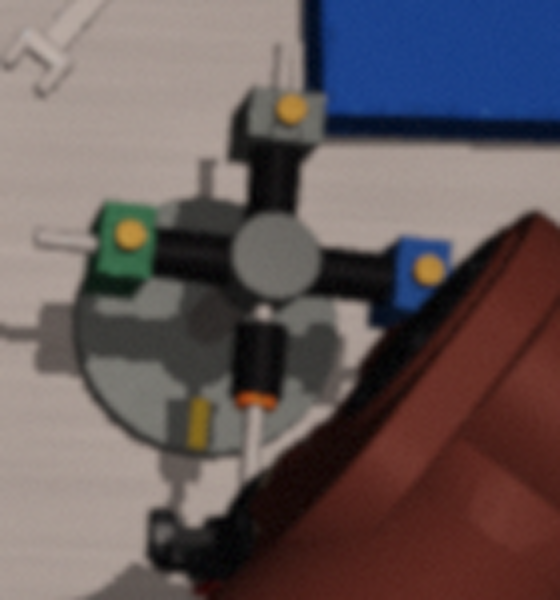

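>>> drive_tool(moves=[0.002,-0.0002,0,0,0,0,-0.3,0.004,-0.0004,0,0,0,0,-0.3,0.006,-0.0005,0,0,0,0,-0.3,0.008,-0.0007,0,0,0,0,-0.3,0.01,-0.0009,0,0,0,0,-0.3,0.012,-0.001,0,0,0,0,-0.3,0.014,-0.0012,0,0,0,0,-0.3,0.016,-0.0014,0,0,0,0,-0.3])

```text
clock: 14.32
position: [466.7, -182.9, 153.9]
tool_rot: [0.043, 0.999, 0.0, -0.0]
wrist_force: [-0.3, 0.0, -2.9]
gripper_width: 39.3
```

```bash
cat > look.py <<'E'
from h import *
import sys
n=sys.argv[1]
o=manip.get_obs();print(o["clock"],o["position"].round(1),o["tool_rot"].round(4),o["wrist_force"].round(2),o["wrist_torque"].round(3))
w=manip.read_camera("wrist");T=wristT(o,w);np.savez(f"w{n}.npz",frame=w["frame"],K=w["K"],T=T);crop(w["frame"],190,215,370,375,4,f"pics/{n}w.png")
s=manip.read_camera("scene");crop(s["frame"],90,100,220,210,6,f"pics/{n}s.png")
E
python3 look.py n
```

```text
14.3167 [ 466.7 -182.9  153.9] [ 4.270e-02  9.991e-01  1.000e-04 -0.000e+00] [-0.32  0.02 -2.95] [ 0.011  0.035 -0.016]
```

View pics/nw.png

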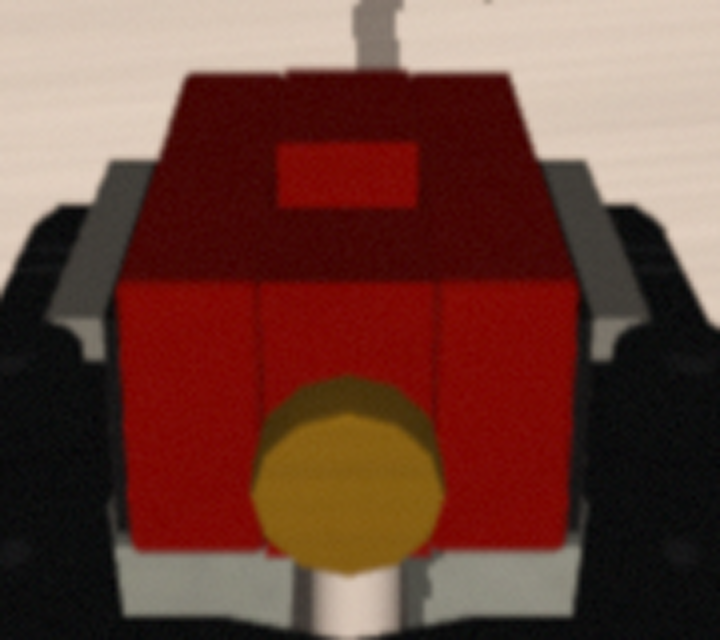

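View pics/ns.png

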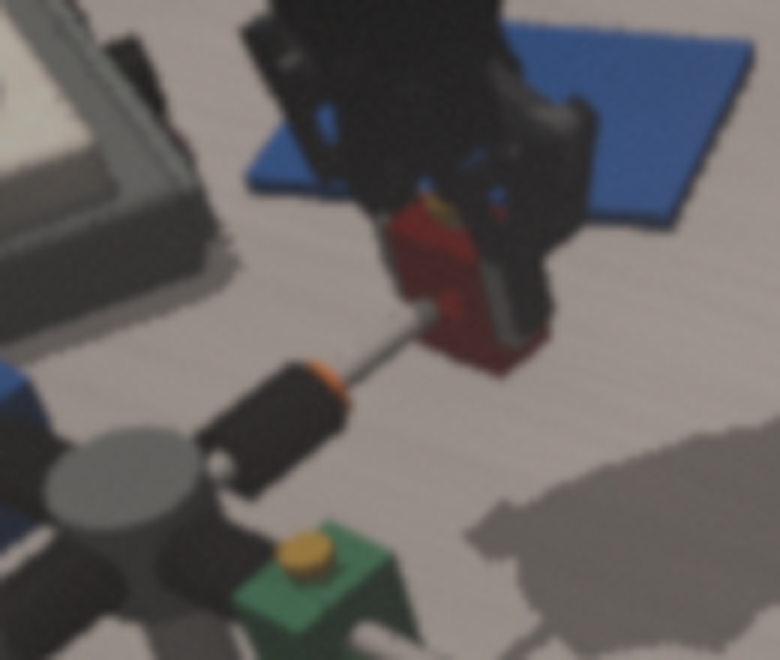

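```bash
python3 - <<'E'
from pnp import *
s=manip.read_camera("scene");crop(s["frame"],140,125,190,170,16,"pics/o.png")
np.savez("s9.npz",frame=s["frame"],K=s["K"],T=s["T"])
o=manip.get_obs()["position"]
a=-0.084;d=np.array([np.cos(a),np.sin(a),0]);root=np.array([611,-194.5,160])
f=lambda P:((proj(s,P)-[140,125])*16).round(0)
print("rod",f(root-130*d),f(root-80*d))
B=o+[0,0.3,6.5]
n=np.array([-d[1],d[0],0])
print("bore c",f(B+14*d),"bore corners",[f(B+14*d+sy*7.5*n+np.array([0,0,sz*7.5])).tolist() for sy,sz in [(-1,-1),(1,-1),(1,1),(-1,1)]])
print("face corners",[f(B+14*d+sy*20*n+np.array([0,0,sz])).tolist() for sy,sz in [(-1,-30),(1,-30),(1,22),(-1,22)]])
E
```

```text
rod [362. 392.] [ 86. 606.]
bore c [365. 385.] bore corners [[334.0, 414.0], [421.0, 450.0], [396.0, 356.0], [308.0, 320.0]]
face corners [[301.0, 520.0], [529.0, 617.0], [446.0, 294.0], [210.0, 198.0]]
```

View pics/o.png

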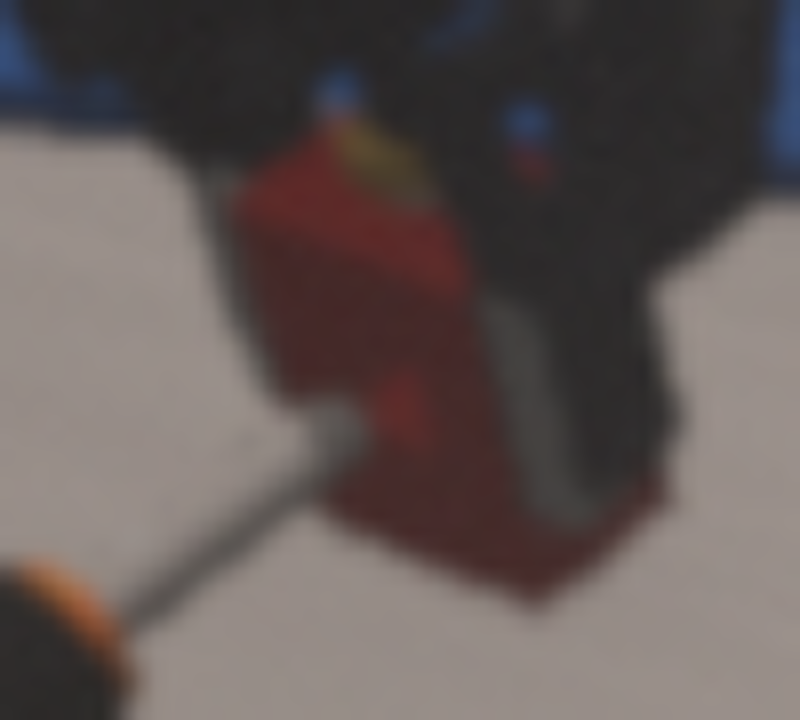

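>>> drive_tool(moves=[0,0.0005,-0.001,0,0,0,-0.3,0.0015,0.0004,-0.001,0,0,0,-0.3,0.003,0.0003,-0.001,0,0,0,-0.3,0.0045,0.0002,-0.001,0,0,0,-0.3,0.006,0,-0.001,0,0,0,-0.3,0.0075,-0.0001,-0.001,0,0,0,-0.3,0.009,-0.0003,-0.001,0,0,0,-0.3,0.01,-0.0004,-0.001,0,0,0,-0.3])

```text
clock: 15.13
position: [476.7, -183.3, 152.9]
tool_rot: [0.043, 0.999, 0.0, 0.0]
wrist_force: [-0.3, -0.4, -2.0]
gripper_width: 39.7
```

```bash
python3 look.py p
```

```text
15.1333 [ 476.7 -183.3  152.9] [4.260e-02 9.991e-01 1.000e-04 0.000e+00] [-0.33 -0.36 -2.05] [-0.026 -0.005  0.008]
```

View pics/pw.png

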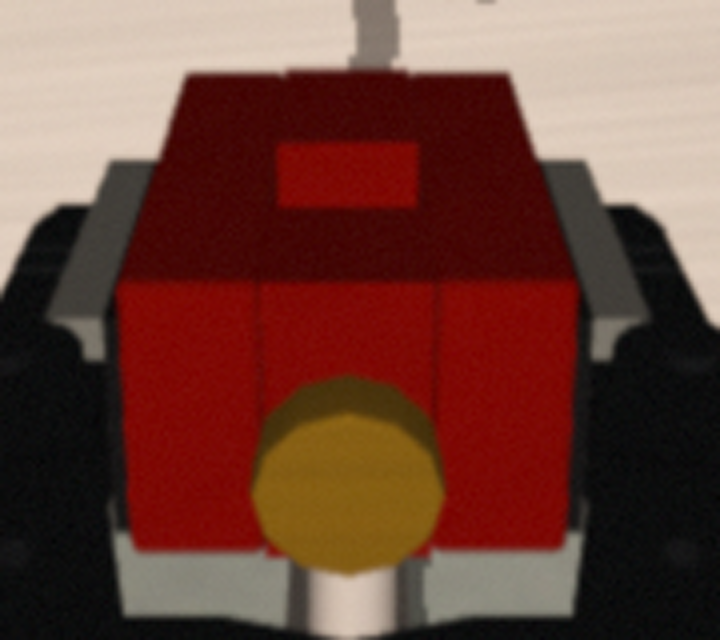

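View pics/ps.png

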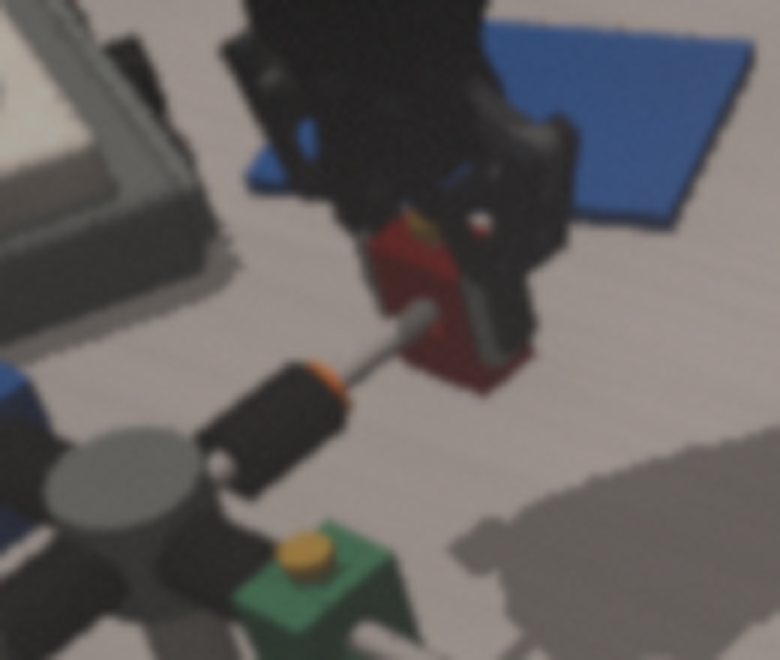

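```bash
python3 - <<'E'
from pnp import *
s=manip.read_camera("scene");crop(s["frame"],140,125,190,170,16,"pics/q.png")
E
```

```text
(no output)
```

View pics/q.png

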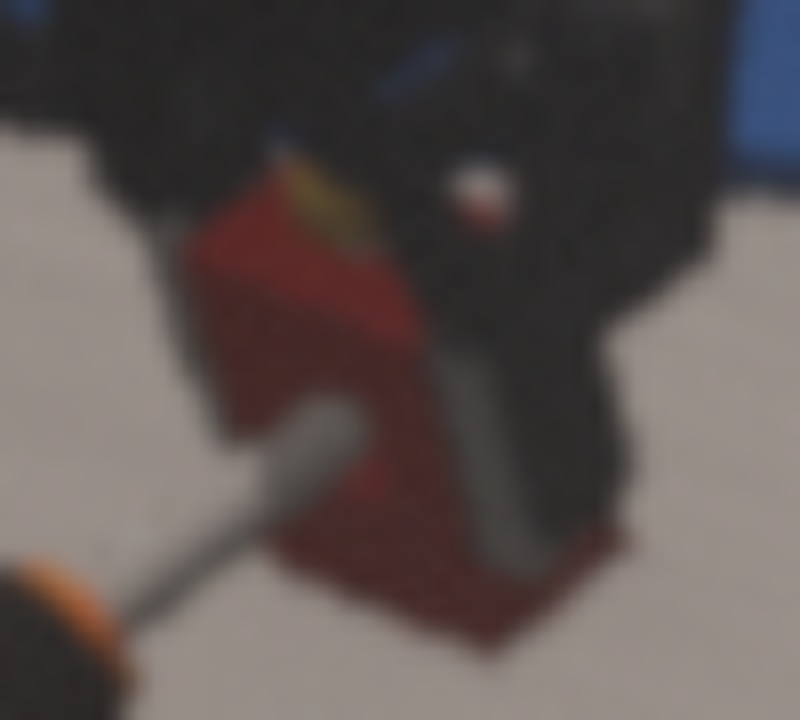

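>>> drive_tool(moves=[0.002,-0.0002,0,0,0,0,-0.3,0.004,-0.0004,0,0,0,0,-0.3,0.006,-0.0005,0,0,0,0,-0.3,0.008,-0.0007,0,0,0,0,-0.3,0.01,-0.0009,0,0,0,0,-0.3,0.012,-0.001,0,0,0,0,-0.3,0.014,-0.0012,0,0,0,0,-0.3,0.016,-0.0014,0,0,0,0,-0.3])

```text
clock: 15.95
position: [492.7, -184.7, 152.9]
tool_rot: [0.043, 0.999, 0.0, -0.0]
wrist_force: [-0.2, 0.1, -3.0]
gripper_width: 39.4
```

```bash
python3 look.py r
```

```text
15.95 [ 492.7 -184.7  152.9] [ 0.0427  0.9991  0.     -0.    ] [-0.18  0.07 -3.  ] [ 0.05   0.038 -0.003]
```

View pics/rw.png

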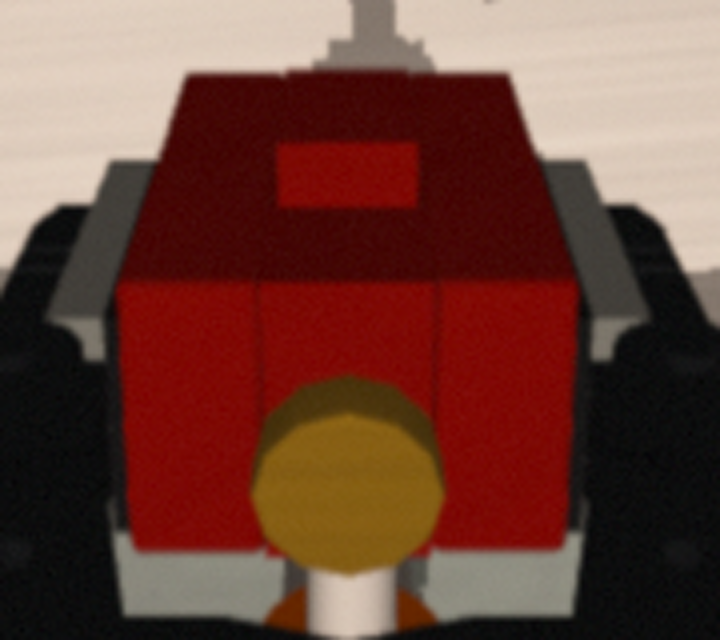

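View pics/rs.png

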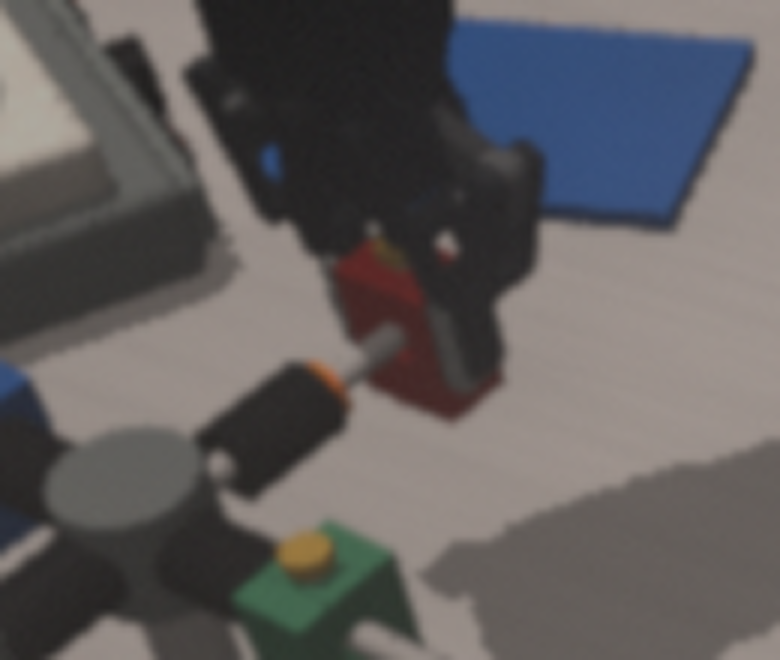

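>>> drive_tool(moves=[0.002,-0.0002,0,0,0,0,-0.3,0.004,-0.0004,0,0,0,0,-0.3,0.006,-0.0005,0,0,0,0,-0.3,0.008,-0.0007,0,0,0,0,-0.3,0.01,-0.0009,0,0,0,0,-0.3,0.012,-0.001,0,0,0,0,-0.3,0.014,-0.0012,0,0,0,0,-0.3,0.016,-0.0014,0,0,0,0,-0.3])

```text
clock: 16.72
position: [508.7, -186.1, 152.9]
tool_rot: [0.043, 0.999, 0.0, 0.0]
wrist_force: [-0.5, 0.6, -2.4]
gripper_width: 39.8
```

```bash
python3 look.py u
```

```text
16.7167 [ 508.7 -186.1  152.9] [4.260e-02 9.991e-01 1.000e-04 0.000e+00] [-0.45  0.59 -2.44] [-0.012  0.038  0.029]
```

View pics/uw.png

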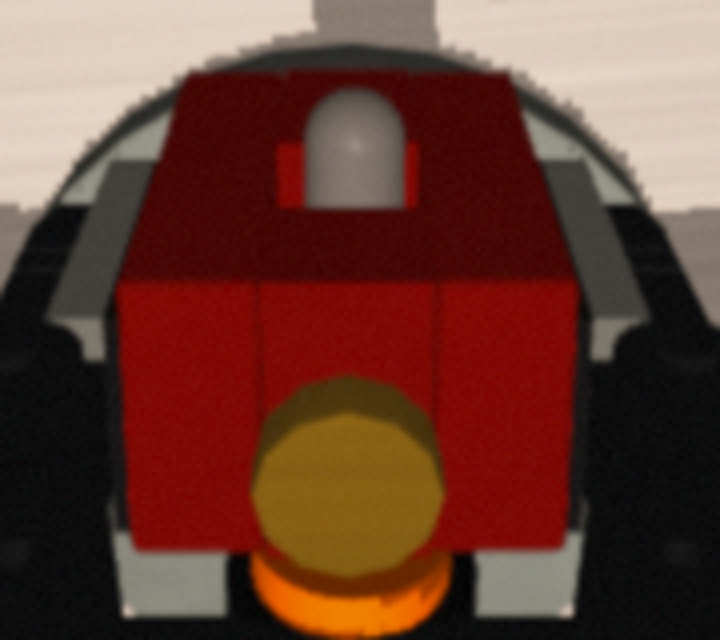

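View pics/us.png

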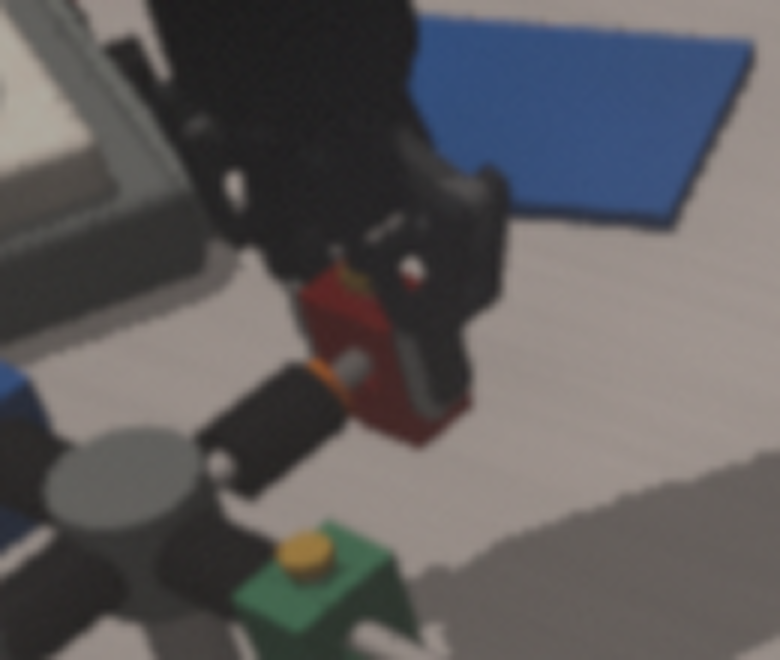

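>>> drive_tool(moves=[0.001,0.0006,0,0,0,0,-0.3,0.002,0.0005,0,0,0,0,-0.3,0.003,0.0004,0,0,0,0,-0.3,0.004,0.0003,0,0,0,0,-0.3,0.005,0.0002,0,0,0,0,-0.3,0.006,0.0001,0,0,0,0,-0.3,0.007,0,0,0,0,0,-0.3,0.008,-0.0001,0,0,0,0,-0.3])

```text
clock: 17.48
position: [516.6, -186.2, 152.9]
tool_rot: [0.043, 0.999, 0.0, 0.0]
wrist_force: [-0.3, 0.6, -1.5]
gripper_width: 39.6
```

```bash
python3 look.py v
```

```text
17.4833 [ 516.6 -186.2  152.9] [0.0427 0.9991 0.     0.    ] [-0.28  0.63 -1.51] [0.037 0.019 0.05 ]
```

View pics/vw.png

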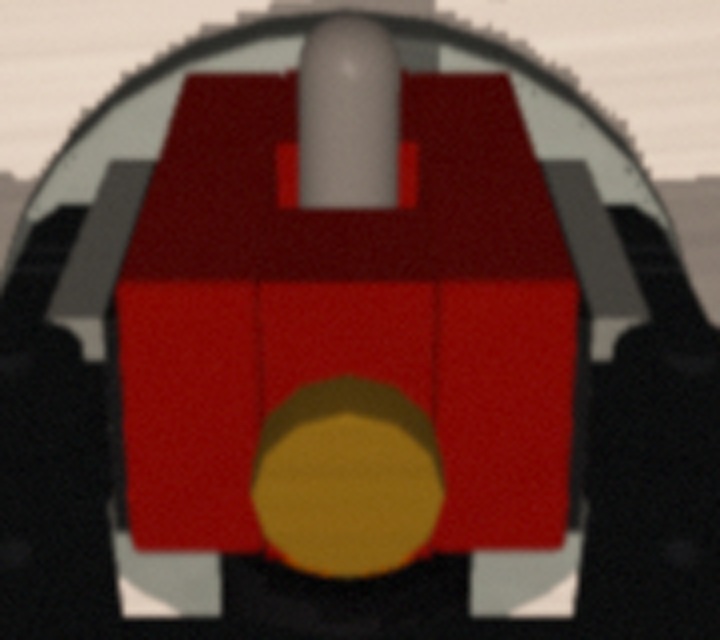

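>>> drive_tool(moves=[0.0005,0,0,0,0,0,-0.3,0.001,-0.0001,0,0,0,0,-0.3,0.0015,-0.0001,0,0,0,0,-0.3,0.002,-0.0002,0,0,0,0,-0.3,0.0025,-0.0002,0,0,0,0,-0.3,0.003,-0.0003,0,0,0,0,-0.3,0.0035,-0.0003,0,0,0,0,-0.3,0.004,-0.0003,0,0,0,0,-0.3])

```text
clock: 18.25
position: [520.6, -186.5, 152.9]
tool_rot: [0.043, 0.999, 0.0, 0.0]
wrist_force: [-0.6, -0.3, -2.6]
gripper_width: 39.2
```

>>> drive_tool(moves=[0.0005,0,0,0,0,0,-0.3,0.001,-0.0001,0,0,0,0,-0.3,0.0015,-0.0001,0,0,0,0,-0.3,0.002,-0.0002,0,0,0,0,-0.3,0.0025,-0.0002,0,0,0,0,-0.3,0.0025,-0.0002,0,0,0,0,-0.3,0.0025,-0.0002,0,0,0,0,-0.3,0.0025,-0.0002,0,0,0,0,-0.3])

```text
clock: 18.92
position: [522.9, -186.7, 152.9]
tool_rot: [0.043, 0.999, 0.0, -0.0]
wrist_force: [-1.2, -0.1, -1.5]
gripper_width: 39.4
```

```bash
python3 look.py x; python3 - <<'E'
from pnp import *
s=manip.read_camera("scene");crop(s["frame"],120,135,180,175,12,"pics/x2.png")
E
```

```text
18.9167 [ 522.9 -186.7  152.9] [ 4.270e-02  9.991e-01  0.000e+00 -1.000e-04] [-1.17 -0.11 -1.54] [-0.036  0.339 -0.059]
```

View pics/x2.png

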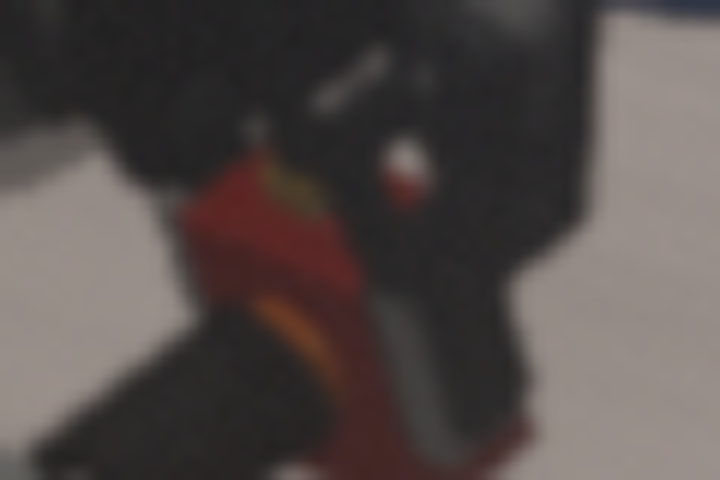

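>>> drive_tool(moves=[0.0005,0,0,0,0,0,-0.3,0.001,-0.0001,0,0,0,0,-0.3,0.0015,-0.0001,0,0,0,0,-0.3,0.002,-0.0002,0,0,0,0,-0.3,0.002,-0.0002,0,0,0,0,-0.3,0.002,-0.0002,0,0,0,0,-0.3,0.002,-0.0002,0,0,0,0,-0.3,0.002,-0.0002,0,0,0,0,-0.3])

```text
clock: 19.73
position: [525.1, -186.9, 152.9]
tool_rot: [0.043, 0.999, 0.0, 0.0]
wrist_force: [-3.3, 0.1, -0.9]
gripper_width: 39.3
```

>>> drive_tool(moves=[0.0003,0,0,0,0,0,-0.3,0.0006,-0.0001,0,0,0,0,-0.3,0.0009,-0.0001,0,0,0,0,-0.3,0.0012,-0.0001,0,0,0,0,-0.3,0.0012,-0.0001,0,0,0,0,-0.3,0.0012,-0.0001,0,0,0,0,-0.3,0.0012,-0.0001,0,0,0,0,-0.3,0.0012,-0.0001,0,0,0,0,-0.3])

```text
clock: 20.4
position: [526.3, -187.0, 152.9]
tool_rot: [0.043, 0.999, 0.0, 0.0]
wrist_force: [-2.1, 0.1, -0.4]
gripper_width: 39.6
```

```bash
python3 look.py y
```

```text
20.4 [ 526.3 -187.   152.9] [4.260e-02 9.991e-01 0.000e+00 1.000e-04] [-2.07  0.1  -0.45] [-0.031  0.499 -0.032]
```

View pics/yw.png

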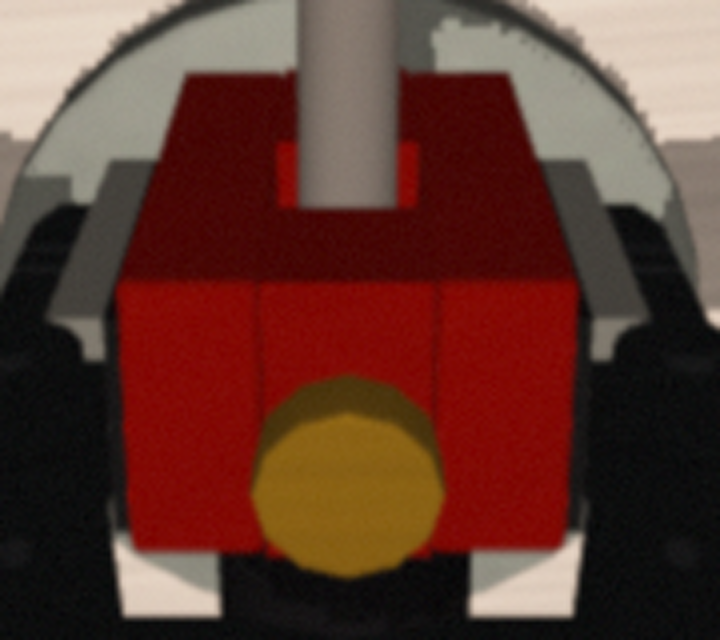

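View pics/ys.png

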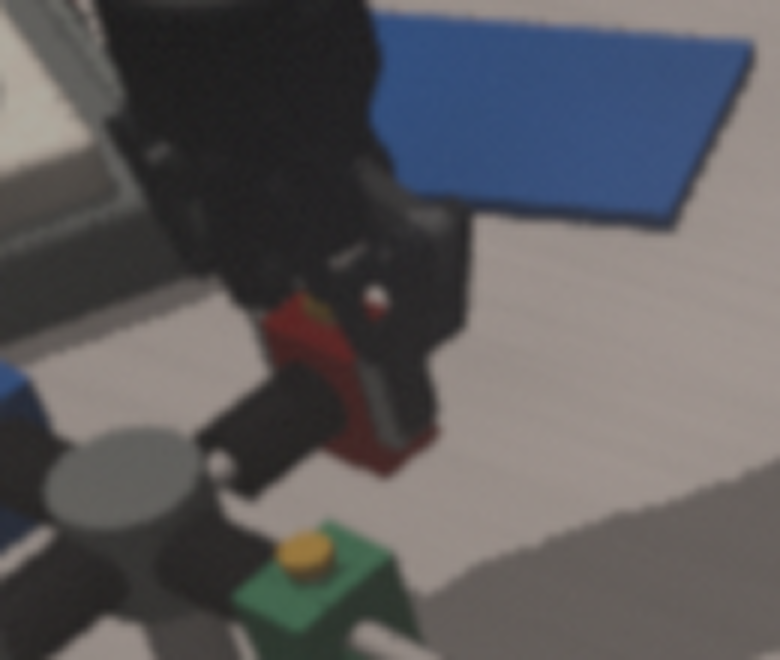

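>>> drive_tool(moves=[0.0002,0,0,0,0,0,-0.3,0.0004,0,0,0,0,0,-0.3,0.0006,-0.0001,0,0,0,0,-0.3,0.0008,-0.0001,0,0,0,0,-0.3,0.0008,-0.0001,0,0,0,0,-0.3,0.0008,-0.0001,0,0,0,0,-0.3,0.0008,-0.0001,0,0,0,0,-0.3,0.0008,-0.0001,0,0,0,0,-0.3])

```text
clock: 21.17
position: [527.1, -187.1, 152.9]
tool_rot: [0.043, 0.999, 0.0, 0.0]
wrist_force: [-2.6, -0.5, -1.4]
gripper_width: 39.0
```

```bash
python3 -c "
from workcell import manip
o=manip.get_obs();print(o['position'].round(2),o['wrist_force'].round(2),o['wrist_torque'].round(3))"
```

```text
[ 527.07 -187.08  152.9 ] [-2.63 -0.47 -1.42] [-0.002  0.602 -0.05 ]
```

>>> drive_tool(moves=[0.0002,0,0,0,0,0,-0.3,0.0004,0,0,0,0,0,-0.3,0.0005,-0.0001,0,0,0,0,-0.3,0.0005,-0.0001,0,0,0,0,-0.3,0.0005,-0.0001,0,0,0,0,-0.3,0.0005,-0.0001,0,0,0,0,-0.3,0.0005,-0.0001,0,0,0,0,-0.3,0.0005,-0.0001,0,0,0,0,-0.3])

```text
clock: 21.83
position: [527.6, -187.2, 152.9]
tool_rot: [0.043, 0.999, 0.0, 0.0]
wrist_force: [-3.1, 0.4, -1.8]
gripper_width: 39.9
```

```bash
cat > f.py <<'E'
from workcell import manip
o=manip.get_obs();print(o['clock'],o['position'].round(2),o['wrist_force'].round(2),o['wrist_torque'].round(3),o['effort'].round(2))
E
python3 f.py
```

```text
21.8333 [ 527.57 -187.17  152.93] [-3.1   0.42 -1.83] [ 0.079  0.519 -0.044] [ 2.700e-01 -5.062e+01  5.234e+01 -1.080e+00  3.100e-01 -2.000e-02]
```

>>> drive_tool(moves=[0.0001,0,0,0,0,0,-0.3,0.0002,0,0,0,0,0,-0.3,0.0003,0,0,0,0,0,-0.3,0.0004,0,0,0,0,0,-0.3,0.0004,0,0,0,0,0,-0.3,0.0004,0,0,0,0,0,-0.3,0.0004,0,0,0,0,0,-0.3,0.0004,0,0,0,0,0,-0.3])

```text
clock: 22.5
position: [527.9, -187.2, 152.9]
tool_rot: [0.043, 0.999, 0.0, -0.0]
wrist_force: [-3.9, 1.4, 0.1]
gripper_width: 39.4
```

```bash
python3 f.py
```

```text
22.5 [ 527.89 -187.17  152.92] [-3.85  1.43  0.06] [ 0.122  0.708 -0.073] [ 4.400e-01 -5.054e+01  5.257e+01 -1.540e+00  4.600e-01 -4.000e-02]
```

>>> drive_tool(moves=[0.0001,0,0,0,0,0,-0.3,0.0002,0,0,0,0,0,-0.3,0.0003,0,0,0,0,0,-0.3,0.0003,0,0,0,0,0,-0.3,0.0003,0,0,0,0,0,-0.3,0.0003,0,0,0,0,0,-0.3,0.0003,0,0,0,0,0,-0.3,0.0003,0,0,0,0,0,-0.3])

```text
clock: 23.17
position: [527.9, -187.2, 152.9]
tool_rot: [0.043, 0.999, 0.0, -0.0]
wrist_force: [-5.6, 1.2, 0.2]
gripper_width: 39.3
```

```bash
python3 f.py
```

```text
23.1667 [ 527.91 -187.18  152.88] [-5.59  1.16  0.16] [ 0.15   1.114 -0.102] [  0.8  -50.25  52.81  -2.24   0.75  -0.06]
```

>>> drive_tool(moves=[0.0001,0,0,0,0,0,-0.3,0.0002,0,0,0,0,0,-0.3,0.0003,0,0,0,0,0,-0.3,0.0004,0,0,0,0,0,-0.3,0.0004,0,0,0,0,0,-0.3,0.0004,0,0,0,0,0,-0.3,0.0004,0,0,0,0,0,-0.3,0.0004,0,0,0,0,0,-0.3])

```text
clock: 23.83
position: [527.9, -187.2, 152.9]
tool_rot: [0.043, 0.999, 0.0, -0.001]
wrist_force: [-8.0, 0.1, 1.1]
gripper_width: 39.1
```

```bash
python3 f.py
```

```text
23.8333 [ 527.95 -187.19  152.93] [-8.    0.11  1.08] [ 0.082  1.54  -0.028] [  1.24 -49.88  53.06  -3.06   1.1   -0.08]
```

>>> drive_tool(moves=[0.0001,0,0,0,0,0,-0.3,0.0002,0,0,0,0,0,-0.3,0.0003,0,0,0,0,0,-0.3,0.0003,0,0,0,0,0,-0.3,0.0003,0,0,0,0,0,-0.3,0.0003,0,0,0,0,0,-0.3,0.0003,0,0,0,0,0,-0.3,0.0003,0,0,0,0,0,-0.3])

```text
clock: 24.5
position: [528.0, -187.2, 152.9]
tool_rot: [0.043, 0.999, -0.0, -0.001]
wrist_force: [-10.4, 0.6, 2.5]
gripper_width: 39.5
```

```bash
python3 f.py
```

```text
24.5 [ 527.99 -187.16  152.93] [-10.4    0.58   2.47] [ 0.154  1.916 -0.045] [  1.57 -49.6   53.26  -3.68   1.36  -0.1 ]
```

>>> drive_tool(moves=[0,0,0,0,0,0,-0.3,0,0,0,0,0,0,-0.3,0,0,0,0,0,0,-0.3,0,0,0,0,0,0,-0.3,0,0,0,0,0,0,-0.3,0,0,0,0,0,0,-0.3,0,0,0,0,0,0,-0.3,0,0,0,0,0,0,-0.3])

```text
clock: 25.17
position: [528.0, -187.2, 152.9]
tool_rot: [0.043, 0.999, -0.0, -0.001]
wrist_force: [-9.7, 1.1, 1.6]
gripper_width: 39.4
```

```bash
python3 look.py z; python3 f.py
```

```text
25.1667 [ 528.  -187.2  152.9] [ 0.0428  0.9991 -0.     -0.0011] [-9.73  1.14  1.62] [ 0.079  1.853 -0.165]
25.2667 [ 527.96 -187.16  152.91] [-9.48  0.31  1.92] [ 0.149  1.97  -0.064] [  1.57 -49.6   53.26  -3.68   1.36  -0.1 ]
```

View pics/zw.png

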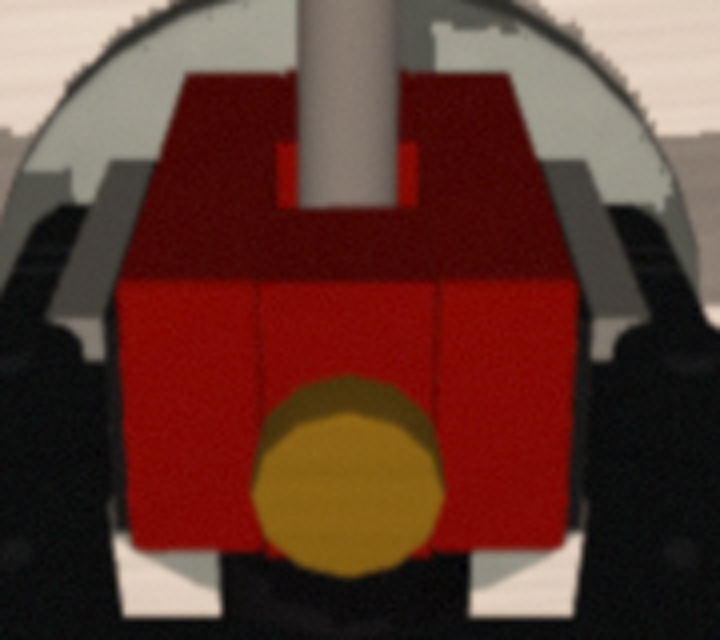

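View pics/zs.png

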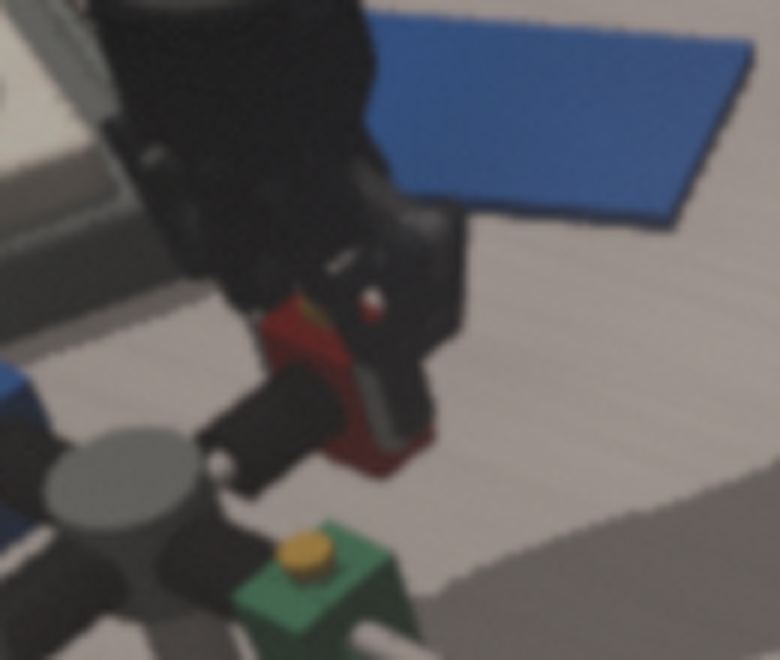

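>>> drive_tool(moves=[-0.0005,0,0,0,0,0,-0.3,-0.001,0,0,0,0,0,-0.3,-0.0013,0,-0.0005,0,0,0,-0.3,-0.0013,0,-0.001,0,0,0,-0.3,-0.0013,0,-0.0015,0,0,0,-0.3,-0.0013,0,-0.0015,0,0,0,-0.3,-0.0013,0,-0.0015,0,0,0,-0.3,-0.0013,0,-0.0015,0,0,0,-0.3])

```text
clock: 25.93
position: [527.8, -187.3, 151.4]
tool_rot: [0.043, 0.999, -0.0, 0.0]
wrist_force: [-0.9, -0.4, -2.8]
gripper_width: 39.4
```

```bash
python3 f.py
```

```text
25.9333 [ 527.84 -187.3   151.44] [-0.85 -0.41 -2.75] [-0.128  0.226 -0.014] [ 4.500e-01 -5.047e+01  5.153e+01 -3.400e-01  2.800e-01 -2.000e-02]
```

Unloaded, and still only the block's weight on the wrist. I lower a little more, then open.

>>> drive_tool(moves=[0,0,-0.0005,0,0,0,-0.3,0,0,-0.001,0,0,0,-0.3,0,0,-0.001,0,0,0,-0.1,0,0,-0.001,0,0,0,0,0,0,-0.001,0,0,0,0.1,0,0,-0.001,0,0,0,0.2,0,0,-0.001,0,0,0,0.3,0,0,-0.001,0,0,0,0.4], newtons=20)

```text
clock: 26.6
position: [527.7, -187.2, 150.5]
tool_rot: [0.043, 0.999, 0.0, 0.0]
wrist_force: [0.4, -0.7, 0.7]
gripper_width: 60.1
```

>>> drive_tool(moves=[0,0,0,0,0,0,0.4,0,0,0,0,0,0,0.4,0,0,0,0,0,0,0.4,0,0,0,0,0,0,0.4,0,0,0,0,0,0,0.4,0,0,0,0,0,0,0.4,0,0,0,0,0,0,0.4,0,0,0,0,0,0,0.4])

```text
clock: 27.27
position: [527.6, -187.2, 150.4]
tool_rot: [0.043, 0.999, 0.0, 0.0]
wrist_force: [-0.5, -0.5, 0.3]
gripper_width: 59.2
```

```bash
python3 look.py aa
```

```text
27.2667 [ 527.6 -187.2  150.4] [4.260e-02 9.991e-01 1.000e-04 0.000e+00] [-0.46 -0.48  0.27] [ 0.005 -0.013 -0.012]
```

View pics/aaw.png

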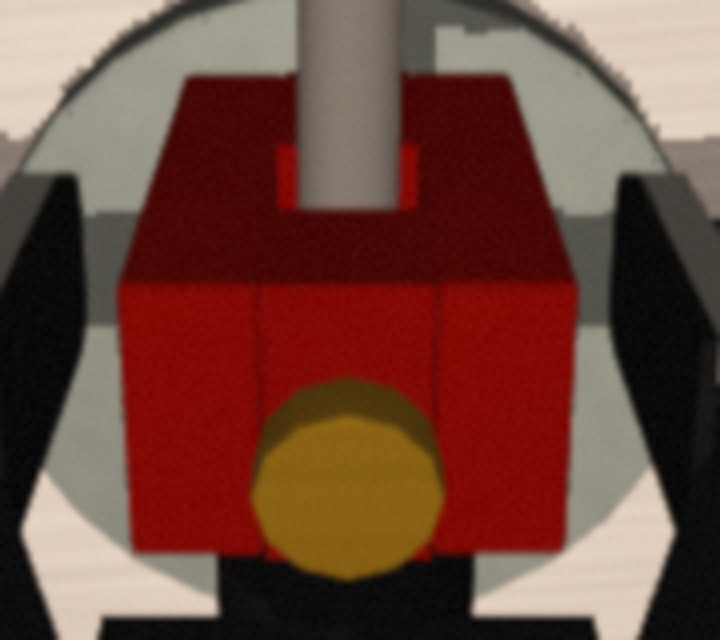

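View pics/aas.png

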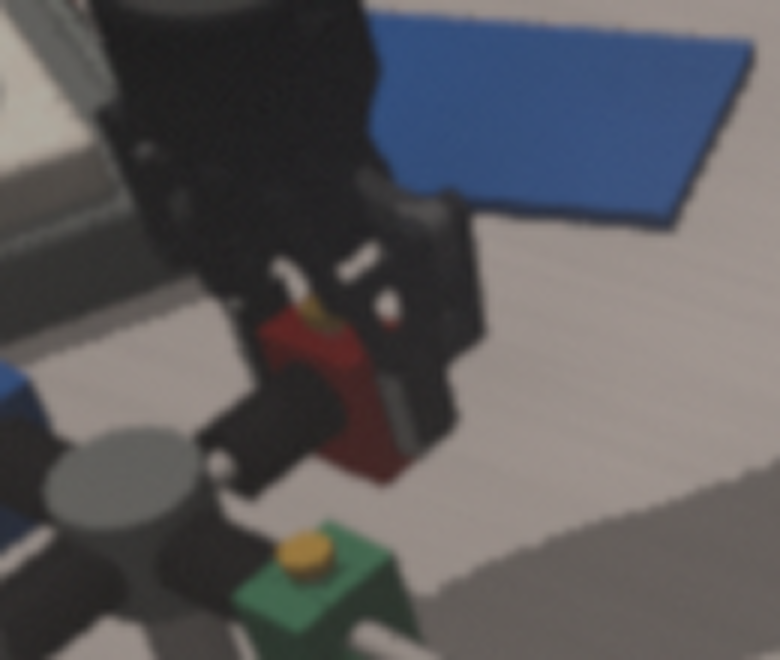

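The block hangs upright and free between the open pads. I raise straight up, then draw back.

>>> drive_tool(moves=[0,0,0.01,0,0,0,0.4,0,0,0.03,0,0,0,0.4,0,0,0.06,0,0,0,0.4,0,0,0.09,0,0,0,0.4,0,0,0.12,0,0,0,0.4,-0.03,0,0.13,0,0,0,0.4,-0.06,0.02,0.13,0,0,0,0.4,-0.09,0.05,0.13,0,0,0,0.4])

```text
clock: 28.03
position: [437.6, -138.8, 281.7]
tool_rot: [0.044, 0.999, -0.001, 0.001]
wrist_force: [0.4, 1.9, 0.9]
gripper_width: 59.7
```

>>> drive_tool(moves=[-0.02,0.04,0,0,0,0,0.4,-0.02,0.08,0,0,0,0,0.4,-0.02,0.12,0,0,0,0,0.4,-0.02,0.15,0,0,0,0,0.4,-0.02,0.15,0,0,0,0,0.4,-0.02,0.15,0,0,0,0,0.4,-0.02,0.15,0,0,0,0,0.4,-0.02,0.15,0,0,0,0,0.4])

```text
clock: 28.7
position: [418.3, 11.4, 280.7]
tool_rot: [0.043, 0.999, -0.0, 0.0]
wrist_force: [0.7, 0.0, -0.1]
gripper_width: 59.6
```

```bash
python3 f.py; python3 - <<'E'
from h import *
t=manip.read_camera("top");crop(t["frame"],340,90,480,220,5,"pics/bt.png");np.savez("tb.npz",frame=t["frame"],K=t["K"],T=t["T"])
s=manip.read_camera("scene");crop(s["frame"],40,100,240,250,4,"pics/bs.png")
cv2.imwrite("pics/bfull.png",s["frame"][:,:,::-1])
for q in ["dish","beaker1"]:
  for r in manip.regions_of("top",q)[:1]: print(q,r["score"],r["point"],r["mask"].sum())
E
```

```text
28.7 [418.3   11.38 280.65] [ 0.67  0.04 -0.13] [-0.029 -0.027  0.021] [ 9.600e-01 -2.828e+01  4.962e+01  5.000e-02  2.000e-02 -0.000e+00]
dish 0.84 [164.9, 218.3] 935
beaker1 0.79 [226.7, 137.8] 954
```

View pics/bt.png

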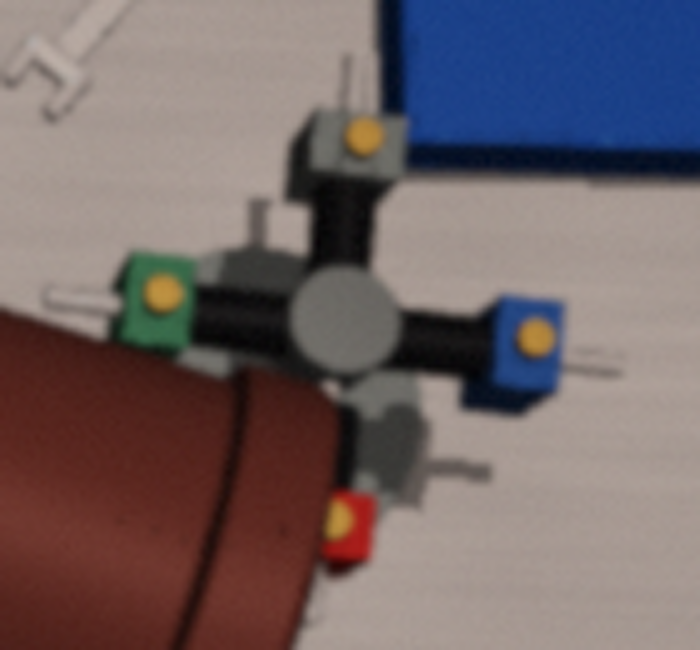

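View pics/bs.png

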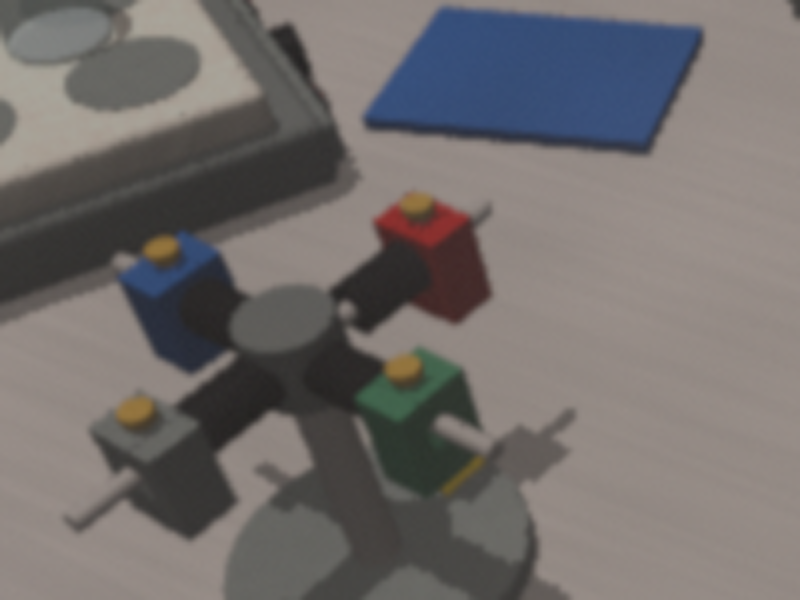

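```bash
python3 -c "
from workcell import manip
print(manip.finish_job())"
```

```text
the job is handed in; nothing more can be done
None
```

I turned the clamp tree with the fingers straddling the free branch and hung the middle-sized red block on it, thumbscrew up. The job was handed in at about 29 s; no verdict is reported.

- **Branch:** it measured about 3.06 rad in the world frame, and the yellow mark 3.04–3.07 rad. The other three branches had not moved in the last top view.
- **Pressing home:** the ring went in at about 3 N, then the force rose steeply once the block met the sleeve. I pressed with 9.5–10.4 N by the wrist sensor for about 0.8 s, and the highest reading was 10.4 N.
- **Letting go:** after I opened the fingers, the block hung upright with its face against the sleeve and no orange showing. The wrist force went back to about zero, and the arm was clear of everything.
- **Beaker and dish:** the dish's detected point in the top view moved by under 1 pixel and the beaker's by 1.7 pixels (about 4 mm). I take this as detector scatter, since the arm never went near them.
- **Disagreement:** the wrist camera put the bore about 2 mm lower in the grip than the arm height at the grasp implied. I used the grasp value, lowered the block 1 mm to match the scene view, and it threaded with no side force.

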